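# Load contactors into a test box, draw-latch it and energise it

## Robot

A 6-joint arm with a two-finger parallel gripper is mounted at the origin on the work surface. World frame = base frame: x ahead of the robot, y to its left, z up, the work surface at z = 0. Lengths are in m, angles in degrees, forces in N, time in s.
With the tool pointing down it reaches from about 0.325 to 0.75 m from the base axis. Payload 7.6 kg.
Tool frame: the origin (TCP) lies at the very end of the fingers, on their centre line; the grasp point (between the pads) lies robot.grip_point_offset behind it (robot.grip_point_offset is the distance from the TCP to the grasp point, in m); z points along the fingers, y is the line along which they close (so a half turn about z gives the same grasp; the last joint's range is limited). The gripper opens to 85 mm and grips with 20 to 120 N. Pads are 22 mm wide; open, the fingers measure 114 mm over their backs; the gripper's body (76 mm by 85 mm) begins 54 mm behind the grasp point. The pads swing forward as they close: fully open they stand 13 mm farther back than shut.
Start: joints at [-72.324, 2.991, 80.254, -0, 96.75, -4.028], TCP at [0.194, -0.488, 0.231] pointing down, gripper open.
Joint ranges: [-166.34, 166.34], [-52.06, 124.39], [6.96, 135.62], [-60.46, 240.46], [14.63, 156.25], [-167.68, 167.68]. Speed limits (degrees/s): [147.25, 147.25, 172.46, 180, 180, 180].

## Interface

Orientations are given as a 3x3 rotation matrix whose columns are the frame's x, y, z axes.
In Python, from cell import robot gives the robot as it stands.
- The arm moves only by the tool send_rows, never from a script. Its argument "plan" is a list that holds one entry, the list of rows, each a list of 5 numbers: the shift along the tool's x, y, z in mm, then the turn about the tool's z in degrees, then the opening, from -1 (shut) to 1 (fully open), so that 0 is half open. A call has exactly 5 rows; each row is the pose to reach, as a shift and turn from the pose commanded when the call began, along the tool's axes at that moment; what a row does not reach only later rows make up. A row lasts 1/10 s, in which the tool goes at most 50 mm and 8.59 degrees, less where a joint would pass 70% of its speed; a pose out of reach is approached as far as the arm can. A call with a gripper value outside its range is refused whole. The fingers move at their own pace and stop on an object; "grip_force" is the grip in N (left out, the last holds). Time passes only in rows, so rows that repeat a pose let the fingers close, or fill a call up. It gives the time, the measured TCP pose, the force, the opening and the grip force at its end, in the units of the state.
- robot.read_state(): the state, without advancing time (a new reading comes with each control period).
- robot.camera(name): name is "scene" or "top"; returns a dict with "image" (480x640x3 uint8, red, green, blue), "fx", "fy", "cx", "cy" (pixels), "eye" and "rotation" of the camera in the world. Camera axes: x right, y down, z forward; pixel columns grow to the right and rows downward; lengths in m; the calibration is good to about 2 mm. A picture is of the moment at which its call begins. There is no depth.
- robot.job_done(): hands the job in; it is judged then, once.
The state is a dict: "t": time; "joints": joint angles; "joint_vel": joint speeds; "tau": joint torques, N m; "eef_pos": TCP position; "orientation": TCP orientation; "contact_force": force on the tool from outside, world axes, zero at the start; "ft_torque": the same for the moment, N m; "finger_gap": finger opening in m; "finger_force": force on a finger pad.
Only numpy, scipy, OpenCV 4.12 (cv2) and the standard library are available. Lean on these libraries where they do the work, as an engineer would, in place of code of your own. Each camera call takes 0.05 s, during which the arm holds its last target. There are 200 camera calls.

## Task

The test box was left live: first turn its isolator off. Then stand every contactor on the bench upright in the test box, one to a bay and flat on the floor between the ribs, shut the lid fully, hook the latch's loop over the keeper, press the lever right down over centre, and only then turn the isolator back on. Leave the other things on the bench where they are.

Things in the scene. Friction and masses are not known exactly. Their poses are not given: they have to be found in the camera images.
- testbox: grey steel test box, open at the top, fixed: 140 (x) by 226 (y) by 90 mm high, walls and floor 5 mm; origin at the centre of its underside. Inside, at -y, a black terminal block 55 mm high, 40 mm long; then three bays towards +y, each 50 mm wide (y) by 130 mm, parted by ribs 4 mm thick, 12 mm high. The lid hinges on the +y rim; the draw latch stands on a shelf outside the -y wall
- lid (a joint): blue lid, 226 mm from hinge to free edge, 140 mm wide, 10 mm thick, 0.3 kg; 0 = fully shut, grows as it opens, stops at 1.95 (leaning back over the +y side). A stiff hinge (0.5 N m friction; 3 to 5 N pushed 150 mm from the hinge): it stays where it is left
- lid_hinge (a point): point on the lid's hinge line, mid width, at the box's +y rim, 90 mm above the bench; the lid's outer face is 10 mm outside this line
- lid_edge (a point): middle of the lid's free edge, on its outer (upper when shut) face, 226 mm from the hinge and 10 mm off the hinge plane
- keeper_top (a point): middle of the top edge of the keeper, a dark steel post on the lid's outer face, 30 mm wide (box's x), 6 mm thick, 15 mm high, 40 mm in from the lid's free edge, leaning away from the latch so that the loop cannot ride off. Axes as the lid's (with the lid shut, the box's). Gives up to 3 mm on a stiff spring
- lever_pivot (a point): pivot of the latch lever, on the latch shelf outside the box's -y wall, 36 mm from the wall, 108 mm above the bench; the pivot axis runs along the box's x, axes as the box's
- lever_tip (a point): middle of the free end of the red latch lever, on the face that looks up when the lever is down (and towards the lid when it stands up): 85 mm from the pivot. The red part is 24 mm wide, 8 mm thick and begins 27 mm from the pivot
- lever (a joint): latch lever: 0 = down, pointing away from the box (to its -y), top 112 mm above the bench; 1.57 = upright; 2.0 = stop, leaning to the lid. Stays where left. With the loop hooked: slack down to 0.9, hardest near 0.6 (5 to 7 N at the tip), passes centre at 0.3, snaps down to 0. Can be pushed over from its lid side, working between the loop's sides, 56 mm apart
- loop (a joint): angle of the latch loop relative to the lever: the loop's elevation above level, towards the lid, is this value minus the lever's (within 0.05 rad). The loop stays put when nearly upright and falls by itself when tipped well over (below about 0.9 rad of elevation)
- loop_bar (a point): middle of the loop's cross bar: 6 mm steel wire, 56 mm long along the box's x, 103 mm from the pin on the lever (with the lever up the pin is about 24 mm above the lever's pivot). At the start nearly upright, bar 25 mm or more above the lever's end. Tipped onto the shut lid with the lever fully raised, the bar lands 13 to 20 mm beyond the keeper, centre 3 mm above the lid
- switch (a joint): the isolator's red rotary handle, turning about the vertical on a fixed grey enclosure 120 x 90 mm, 72 mm high with a yellow top. 0 = ON (handle along the enclosure's length), 1.571 = OFF (across it), anticlockwise from above from ON to OFF. Both ends are detents; past half way (0.785) it snaps on to the far end. Takes about 0.25 N m
- switch_grip (a point): centre of the handle's grip bar, 94 mm above the bench and on the turning axis; the bar is 78 mm long along this point's x (it turns with the handle), 18 mm thick, 28 mm high (its top at 108 mm above the bench); under it a round collar 52 mm across and 8 mm high; a white mark shows one end
- bay0 (a point): centre of the floor of bay 0 (nearest the latch) in the test box, axes as the box's; a contactor stands here with its length along the box's x
- bay1 (a point): centre of the floor of bay 1 (middle) in the test box, axes as the box's; a contactor stands here with its length along the box's x
- bay2 (a point): centre of the floor of bay 2 (nearest the hinge) in the test box, axes as the box's; a contactor stands here with its length along the box's x
- contactor0: contactor: grey base 78 x 42 x 35 mm (x, y, z) with a white block 46 x 42 mm centred on it, 63 mm high in all, 0.18 to 0.33 kg; origin at the centre of its underside, x along its 78 mm length, z up. Gripped across the 46 mm of the white block, the fingertips stay above the base's shoulders (at 35 mm). Starts upright on the bench, or is absent
- contactor1: contactor: grey base 78 x 42 x 35 mm (x, y, z) with a white block 46 x 42 mm centred on it, 63 mm high in all, 0.18 to 0.33 kg; origin at the centre of its underside, x along its 78 mm length, z up. Gripped across the 46 mm of the white block, the fingertips stay above the base's shoulders (at 35 mm). Starts upright on the bench, or is absent
- contactor2: contactor: grey base 78 x 42 x 35 mm (x, y, z) with a white block 46 x 42 mm centred on it, 63 mm high in all, 0.18 to 0.33 kg; origin at the centre of its underside, x along its 78 mm length, z up. Gripped across the 46 mm of the white block, the fingertips stay above the base's shoulders (at 35 mm). Starts upright on the bench, or is absent
- contactor3: contactor: grey base 78 x 42 x 35 mm (x, y, z) with a white block 46 x 42 mm centred on it, 63 mm high in all, 0.18 to 0.33 kg; origin at the centre of its underside, x along its 78 mm length, z up. Gripped across the 46 mm of the white block, the fingertips stay above the base's shoulders (at 35 mm). Starts upright on the bench, or is absent
- multimeter: bystander: red multimeter, 150 x 75 x 36 mm, lying flat; origin at the centre of its underside
- spray_can: bystander: blue spray can, 56 mm across, 150 mm high; origin at the centre of its underside
- jar: bystander: clear jar with orange cap, 70 mm across, 85 mm high; origin at the centre of its underside
- tape_measure: bystander: yellow tape measure, 68 x 36 x 64 mm; origin at the centre of its underside
Mind the look-alikes: they are no part of the job. Leave any blue look-alike of the contactor1 alone.

How it is judged:
By the outcome, as a careful person would: the job done as asked, in the order asked, and still so for the second after the job is handed in, with the robot touching nothing.
Of contactor0, contactor1, contactor2, contactor3 only 2 to 3 are there at a start; the rules pass over those that are not, and their reading is None.
At some moment in a run one of contactor0, contactor1, contactor2, contactor3 may be knocked a few centimetres aside while the robot is not near it.
It also fails if it takes over 210 s, if anything falls off the work surface, if the arm or the gripper's body presses on something with over 40 N, if the wrist force passes 120 N, or if a joint passes its speed limit or range.

## Working session

There is one attempt and no reset: what is moved stays moved. The work goes in short steps, Python scripts to look and compute and a tool call to move; the robot and the scene stay as the last step left them, time stands still between calls to the robot, and variables do not carry over. Pictures are saved under pics/ and viewed, at most 14 in all, crops included, and the job is handed in when it is done.

Besides the shell and the picture viewer there is one more tool, called as name(argument=value, ...), one argument or row to a line, values as JSON. send_rows: Moves the arm, as the interface text tells. Its arguments: {"type":"object","properties":{"plan":{"type":"array","items":{"type":"array","items":{"type":"array","items":{"type":"number"}}}},"grip_force":{"type":"number"}},"required":["plan"]}

```bash
mkdir -p pics
cat > h.py <<'E'
import numpy as np, cv2
from cell import robot
def snap(n):
    c=robot.camera(n); return c
def save(c,f,crop=None,s=1):
    im=c["image"][:,:,::-1]
    if crop: x0,y0,x1,y1=crop; im=im[y0:y1,x0:x1]
    if s!=1: im=cv2.resize(im,None,fx=s,fy=s,interpolation=cv2.INTER_CUBIC)
    cv2.imwrite("pics/"+f,im)
def ray(c,u,v):
    d=np.array(c["rotation"])@np.array([(u-c["cx"])/c["fx"],(v-c["cy"])/c["fy"],1]); return np.array(c["eye"]),d
def at(c,u,v,z):
    e,d=ray(c,u,v); return e+d*(z-e[2])/d[2]
def proj(c,p):
    q=np.array(c["rotation"]).T@(np.array(p)-np.array(c["eye"])); return np.array([c["cx"]+c["fx"]*q[0]/q[2],c["cy"]+c["fy"]*q[1]/q[2]])
E
python3 - <<'E'
from h import *
for n in("top","scene"):
    c=snap(n); save(c,n+"0.png"); print(n,c["eye"],c["fx"],c["rotation"])
s=robot.read_state(); print(s); print(robot.grip_point_offset)
E
```

```text
top [ 0.23556114 -0.04792828  1.50984448] 525.9010800758261 [[ 0.07599724 -0.97532828  0.20726591]
 [-0.9971045  -0.07489008  0.01319451]
 [ 0.00265319 -0.20766852 -0.97819566]]
scene [1.57487467 0.55632959 0.89530096] 594.6038290501073 [[-0.48287473  0.49268456 -0.72394331]
 [ 0.87561606  0.26095206 -0.4064487 ]
 [-0.01133651 -0.83016019 -0.55740967]]
{'t': 0.1, 'joints': array([-7.23262291e+01,  3.02255921e+00,  8.03079472e+01,  1.96429351e-03,
        9.67498826e+01, -4.02757014e+00]), 'joint_vel': array([ 0.01377115, -0.00386626, -0.1004732 ,  0.01618901,  0.04020384,
        0.01966623]), 'tau': array([ 1.77274393e-03, -3.82584214e+01, -3.60986853e+01, -1.59479538e-05,
        4.81511437e-03,  2.08631235e-05]), 'eef_pos': array([ 0.19407795, -0.48751495,  0.23055969]), 'orientation': array([[ 9.29122462e-01,  3.69771951e-01, -3.93523515e-04],
       [ 3.69772137e-01, -9.29121495e-01,  1.34716516e-03],
       [ 1.32512732e-04, -1.39719544e-03, -9.99999015e-01]]), 'contact_force': array([-0.28466637,  0.43633986, -0.00051753]), 'ft_torque': array([ 0.0314441 ,  0.01939096, -0.03918198]), 'finger_force': 0.0, 'finger_gap': 0.08543117206443929}
0.0187
```

View pics/top0.png

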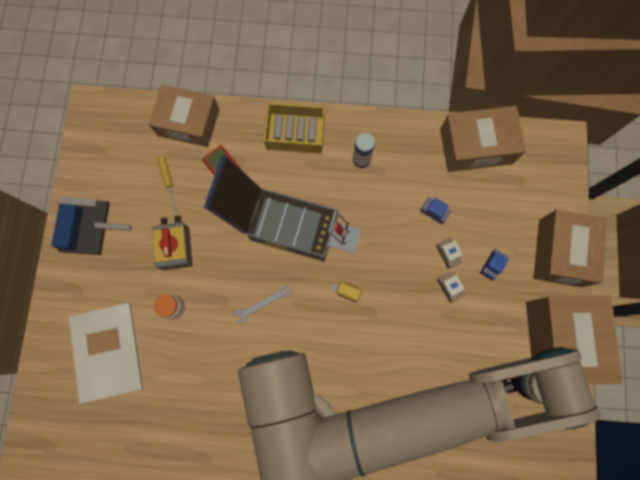

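View pics/scene0.png

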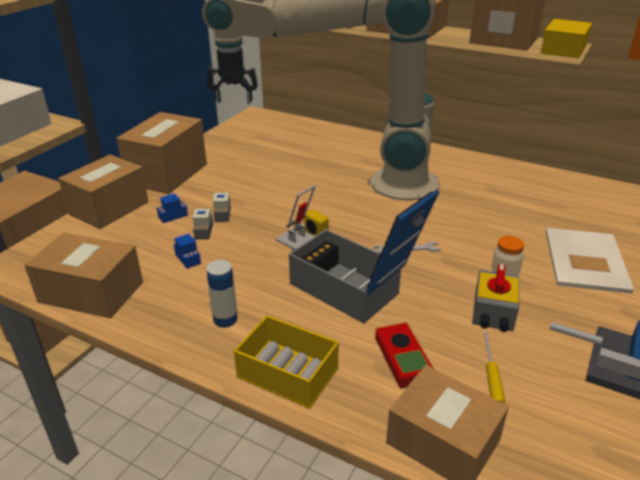

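Candidates for contactors: white/grey at top (450,252) and (453,287). The blue look-alikes at (436,210) and (495,264) stay. The switch is the yellow-topped box at (168,242), and the test box is at (290,220). Next, close crops.

Run:
```python
from h import *
c=snap("top")
im=c["image"][:,:,::-1]
a=cv2.resize(im[140:280,195:365],None,fx=4,fy=4,interpolation=cv2.INTER_CUBIC)
cv2.imwrite("pics/box.png",a)
b=cv2.resize(im[210:280,135:205],None,fx=5.5,fy=5.5,interpolation=cv2.INTER_CUBIC)
d=cv2.resize(im[235:305,430:500],None,fx=5.5,fy=5.5,interpolation=cv2.INTER_CUBIC)
cv2.imwrite("pics/sw.png",np.hstack([b,d]))
c=snap("scene"); save(c,"sbox.png",(260,170,460,330),4)
```

```text
(no output)
```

View pics/box.png

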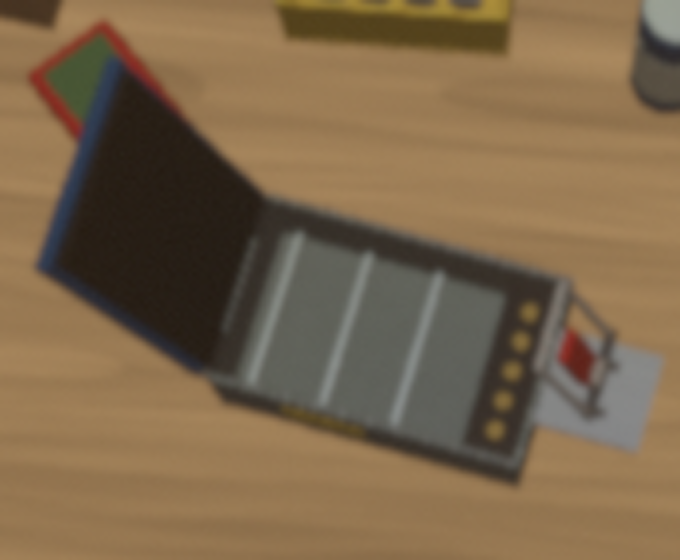

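View pics/sw.png

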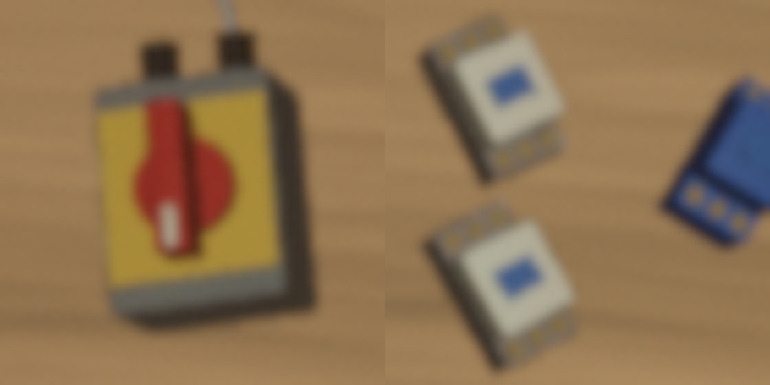

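View pics/sbox.png

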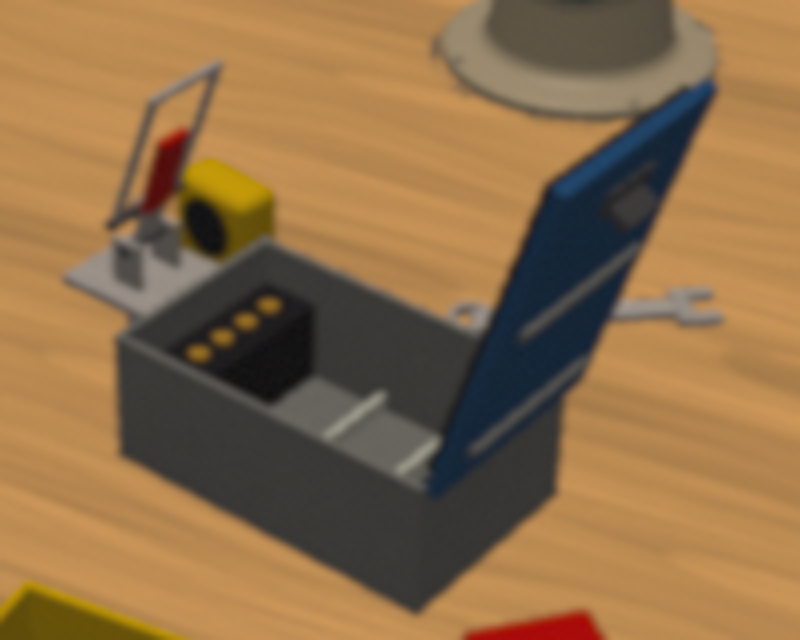

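```bash
cat >> h.py <<'E'
def rigid(L,W):
    # fit yaw, t: W = R L + t
    L=np.array(L);W=np.array(W)[:,:2];a=L-L.mean(0);b=W-W.mean(0)
    th=np.arctan2((a[:,0]*b[:,1]-a[:,1]*b[:,0]).sum(),(a*b).sum())
    R=np.array([[np.cos(th),-np.sin(th)],[np.sin(th),np.cos(th)]]);t=W.mean(0)-R@L.mean(0)
    return np.degrees(th),t,np.linalg.norm((L@R.T+t)-W,axis=1),R
E
python3 - <<'E'
from h import *
c=snap("top")
B=lambda u,v:(195+u/4,140+v/4)
pts=[B(570,278),B(518,465),B(265,195),B(210,378)]
W=[at(c,*p,.09) for p in pts]
# +y is toward hinge; x = y rotated -90
L=[(.07,-.113),(-.07,-.113),(.07,.113),(-.07,.113)]
th,t,r,R=rigid(L,W); print("box",th,t,r)
for n,y in (("bay0",-.108+.04+.025),("bay1",.011),("bay2",.083),("pivot",-.113-.036)):
    print(n,R@[0,y]+t)
S=lambda u,v:(135+u/5.5,210+v/5.5)
e1=at(c,*S(164,102),.108); e2=at(c,*S(170,250),.108)
print("sw",e1,e2,(e1+e2)/2,np.linalg.norm(e1-e2),np.degrees(np.arctan2(*(e1-e2)[1::-1])))
q=[at(c,*S(*p),.072) for p in((97,110),(267,90),(283,265),(110,290))]
print("yellow",np.mean(q,0),[np.linalg.norm(q[i]-q[i-1]) for i in range(4)])
q=[at(c,*S(*p),.072) for p in((97,92),(267,70),(285,292),(112,315))]
print("encl",np.mean(q,0),[np.linalg.norm(q[i]-q[i-1]) for i in range(4)],np.degrees(np.arctan2(*((q[0]+q[1]-q[2]-q[3])[1::-1]))))
C=lambda u,v:(430+(u-385)/5.5,235+v/5.5)
for k in [((455,65),(525,30),(565,105),(497,145)),((460,255),(530,215),(575,290),(505,335))]:
    w=[at(c,*C(*p),.063) for p in k]
    # long(46) dir: p0->p3
    th,t,r,_=rigid([(.023,.021),(.023,-.021),(-.023,-.021),(-.023,.021)],w); print("cont",th,t,r)
E
```

```text
box -11.22870097189152 [0.5604649  0.06706552] [0.00325994 0.00223917 0.00208548 0.00412129]
bay0 [0.5520917  0.02488863]
bay1 [0.56260689 0.07785495]
bay2 [0.57662714 0.14847671]
pivot [ 0.53145077 -0.07908229]
sw [0.5113536  0.41141517 0.108     ] [0.43779285 0.39810379 0.108     ] [0.47457322 0.40475948 0.108     ] 0.07475544220509994 10.257110615955249
yellow [0.47515294 0.4042546  0.072     ] [np.float64(0.09331914452533961), np.float64(0.08640575141870833), np.float64(0.09112129209073962), np.float64(0.08697280723457856)]
encl [0.4735718  0.40353643 0.072     ] [np.float64(0.11547979335496748), np.float64(0.08659590143607421), np.float64(0.11537614152078712), np.float64(0.08672839676289922)] 12.03150939405383
cont 30.975444974756268 [ 0.51899877 -0.38443846] [0.00139418 0.00098669 0.00237472 0.00030151]
cont 33.49245585934638 [ 0.42378445 -0.39043881] [0.00125366 0.00100371 0.00201389 0.00073737]
```

```bash
cat >> h.py <<'E'
def calc(wps,start=None):
    if start is None:
        s=robot.read_state();O=s["orientation"];p=np.array(s["eef_pos"]);yaw=np.degrees(np.arctan2(O[1,0],O[0,0]))
    else: p=np.array(start[:3]);yaw=start[3]
    print("from",np.round(p,4),round(yaw,1))
    for w in wps:
        d=(np.array(w[:3])-p)*1000;a=np.radians(yaw)
        x=d@[np.cos(a),np.sin(a),0];y=d@[np.sin(a),-np.cos(a),0];tr=-(w[3]-yaw)
        print(np.round([x,y,-d[2],tr],1),"len",round(np.linalg.norm(d)))
        p=np.array(w[:3]);yaw=w[3]
E
python3 - <<'E'
from h import *
c=snap("top")
B=lambda u,v:(195+u/4,140+v/4)
th=np.radians(-11.2);R=np.array([[np.cos(th),-np.sin(th)],[np.sin(th),np.cos(th)]]);t=np.array([.5605,.0671])
for n,a,b in(("r1",(437,272),(397,420)),("r2",(368,252),(325,400)),("r3",(300,232),(250,385))):
    print(n,[np.round(R.T@(at(c,*B(*p),.017)[:2]-t),4) for p in(a,b)])
for n in("top","scene"):
    c=snap(n)
    m=(lambda a:np.array(B(*a))) if n=="top" else (lambda a:np.array([260+a[0]/4,170+a[1]/4]))
    P=[(115,58),(42,268)] if n=="top" else [(715,85),(550,188)]
    for al in(1.4,1.5,1.6,1.7,1.8,1.9):
        y=.113+0*.0-.0+(-np.cos(al))*.226+np.sin(al)*.01; z=.09+np.sin(al)*.226+np.cos(al)*.01
        print(n,al,[np.round(proj(c,[*(R@[x,y]+t),z])) for x in(.07,-.07)],[m(q) for q in P])
calc([(.36,-.1,.3,0),(.38,.2,.3,0),(.474,.404,.2,12),(.474,.404,.086,12),(.474,.404,.086,102),(.474,.404,.2,102)])
E
```

```text
r1 [array([ 0.0648, -0.0121]), array([-0.049 , -0.0148])]
r2 [array([0.0658, 0.0409]), array([-0.0489,  0.0395])]
r3 [array([0.0669, 0.0934]), array([-0.0528,  0.095 ])]
top 1.4 [array([261., 164.]), array([244., 219.])] [array([223.75, 154.5 ]), array([205.5, 207. ])]
top 1.5 [array([252., 161.]), array([234., 216.])] [array([223.75, 154.5 ]), array([205.5, 207. ])]
top 1.6 [array([243., 159.]), array([225., 214.])] [array([223.75, 154.5 ]), array([205.5, 207. ])]
top 1.7 [array([234., 157.]), array([216., 211.])] [array([223.75, 154.5 ]), array([205.5, 207. ])]
top 1.8 [array([226., 155.]), array([208., 209.])] [array([223.75, 154.5 ]), array([205.5, 207. ])]
top 1.9 [array([218., 154.]), array([200., 208.])] [array([223.75, 154.5 ]), array([205.5, 207. ])]
scene 1.4 [array([359., 196.]), array([398., 171.])] [array([438.75, 191.25]), array([397.5, 217. ])]
scene 1.5 [array([368., 199.]), array([407., 173.])] [array([438.75, 191.25]), array([397.5, 217. ])]
scene 1.6 [array([378., 203.]), array([417., 176.])] [array([438.75, 191.25]), array([397.5, 217. ])]
scene 1.7 [array([387., 208.]), array([426., 181.])] [array([438.75, 191.25]), array([397.5, 217. ])]
scene 1.8 [array([397., 214.]), array([435., 186.])] [array([438.75, 191.25]), array([397.5, 217. ])]
scene 1.9 [array([406., 221.]), array([444., 193.])] [array([438.75, 191.25]), array([397.5, 217. ])]
from [ 0.1942 -0.4877  0.2312] 21.7
[ 297.5 -298.9  -68.8   21.7] len 427
[  20. -300.   -0.    0.] len 301
[  94. -204.  100.  -12.] len 246
[  0.   0. 114.   0.] len 114
[  0.   0.  -0. -90.] len 0
[   0.    0. -114.    0.] len 114
```

send_rows(
  plan=[
    [[0,0,-70,0,1],[50,-50,-70,0,1],[100,-100,-70,5,1],[130,-130,-70,11,1],[150,-150,-70,11,1]],
  ],
)

```text
t: 0.9
eef_pos: [0.2728, -0.3043, 0.3013]
orientation: [[0.983, 0.182, 0.001], [0.182, -0.983, -0.001], [0.001, 0.001, -1.0]]
contact_force: [0.7, -0.8, -0.1]
finger_gap: 0.0849
finger_force: 0.0
```

Run:
```python
from h import *
calc([(.36,-.1,.3,0),(.38,.2,.3,0),(.474,.404,.2,12)])
```

```text
from [ 0.2728 -0.3043  0.3013] 10.5
[ 123.  -185.     1.3   10.5] len 222
[  20. -300.   -0.    0.] len 301
[  94. -204.  100.  -12.] len 246
```

send_rows(
  plan=[
    [[30,-46,0,3,1],[60,-92,0,6,1],[90,-138,0,10,1],[118,-175,0,10,1],[118,-175,0,10,1]],
  ],
)

```text
t: 1.4
eef_pos: [0.357, -0.1083, 0.3013]
orientation: [[1.0, 0.018, 0.001], [0.018, -1.0, 0.0], [0.001, -0.0, -1.0]]
contact_force: [1.0, -0.2, -0.0]
finger_gap: 0.0855
finger_force: 0.0
```

send_rows(
  plan=[
    [[0,-45,0,0,1],[5,-90,0,0,1],[10,-140,0,0,1],[15,-190,0,0,1],[20,-240,0,0,1]],
  ],
)

```text
t: 1.9
eef_pos: [0.3725, 0.1295, 0.3013]
orientation: [[1.0, 0.012, 0.001], [0.012, -1.0, 0.0], [0.001, -0.0, -1.0]]
contact_force: [1.9, -0.3, -0.5]
finger_gap: 0.0855
finger_force: 0.0
```

Run:
```python
from h import *
calc([(.474,.404,.2,12)])
```

```text
from [0.3725 0.1295 0.3013] 0.7
[ 104.8 -273.3  101.3  -11.3] len 310
```

send_rows(
  plan=[
    [[18,-46,0,-3,1],[36,-92,10,-6,1],[54,-138,30,-11,1],[72,-183,60,-11,1],[90,-220,80,-11,1]],
  ],
)

```text
t: 2.4
eef_pos: [0.4579, 0.3453, 0.2227]
orientation: [[0.979, 0.204, 0.0], [0.204, -0.979, -0.0], [0.0, 0.0, -1.0]]
contact_force: [0.7, -0.4, 0.9]
finger_gap: 0.0854
finger_force: 0.0
```

Run:
```python
from h import *
calc([(.474,.404,.15,12)])
```

```text
from [0.4579 0.3453 0.2227] 11.8
[ 27.7 -54.2  72.7  -0.2] len 95
```

send_rows(
  plan=[
    [[12,-25,20,0,1],[26,-52,40,0,1],[26,-52,70,0,1],[26,-52,70,0,1],[26,-52,70,0,1]],
  ],
)

```text
t: 2.9
eef_pos: [0.4726, 0.3992, 0.1541]
orientation: [[0.979, 0.203, -0.001], [0.203, -0.979, -0.001], [-0.001, 0.001, -1.0]]
contact_force: [0.3, 0.4, 1.1]
finger_gap: 0.0854
finger_force: 0.0
```

Run:
```python
from h import *
calc([(.474,.404,.086,12)])
a=snap("top"); b=snap("scene")
i=cv2.resize(a["image"][180:290,110:220,::-1],(400,400),interpolation=cv2.INTER_CUBIC)
j=cv2.resize(b["image"][210:340,435:565,::-1],(400,400),interpolation=cv2.INTER_CUBIC)
cv2.imwrite("pics/sw1.png",np.hstack([i,j]))
```

```text
from [0.4726 0.3992 0.1541] 11.7
[ 2.3 -4.4 68.1 -0.3] len 68
```

View pics/sw1.png

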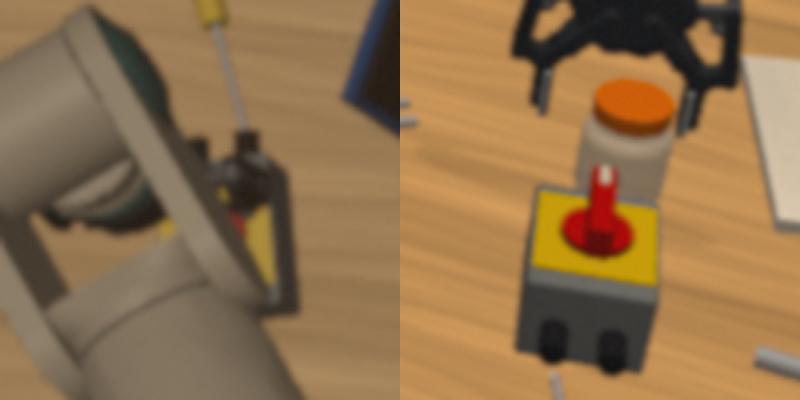

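The fingers straddle the handle bar at (605,200). I descend, grip and turn.

send_rows(
  plan=[
    [[2,-4,25,0,1],[2,-4,50,0,1],[2,-4,66,0,1],[2,-4,68,0,1],[2,-4,68,0,1]],
  ],
)

```text
t: 3.5
eef_pos: [0.4743, 0.4039, 0.087]
orientation: [[0.979, 0.203, 0.001], [0.203, -0.979, 0.001], [0.001, -0.0, -1.0]]
contact_force: [-0.2, 0.4, -0.6]
finger_gap: 0.0854
finger_force: 0.0
```

send_rows(
  plan=[
    [[0,0,0,0,-1],[0,0,0,0,-1],[0,0,0,0,-1],[0,0,0,0,-1],[0,0,0,0,-1]],
  ],
  grip_force=40,
)

```text
t: 4.0
eef_pos: [0.4737, 0.4054, 0.0865]
orientation: [[0.979, 0.204, 0.001], [0.204, -0.979, 0.003], [0.001, -0.003, -1.0]]
contact_force: [0.9, 3.3, 2.3]
finger_gap: 0.017
finger_force: 45.4
```

send_rows(
  plan=[
    [[0,0,0,-8,-1],[0,0,0,-16,-1],[0,0,0,-24,-1],[0,0,0,-32,-1],[0,0,0,-40,-1]],
  ],
)

```text
t: 4.5
eef_pos: [0.4748, 0.4036, 0.0866]
orientation: [[0.616, 0.788, 0.002], [0.788, -0.616, -0.0], [0.001, 0.002, -1.0]]
contact_force: [3.9, -2.0, 1.2]
finger_gap: 0.017
finger_force: 45.0
```

send_rows(
  plan=[
    [[0,0,0,-8,-1],[0,0,0,-16,-1],[0,0,0,-24,-1],[0,0,0,-32,-1],[0,0,0,-40,-1]],
  ],
)

```text
t: 5.0
eef_pos: [0.4769, 0.403, 0.0866]
orientation: [[-0.034, 0.999, 0.007], [0.999, 0.034, -0.0], [-0.0, 0.007, -1.0]]
contact_force: [14.1, -1.1, -3.1]
finger_gap: 0.017
finger_force: 44.5
```

send_rows(
  plan=[
    [[0,0,0,-5,-1],[0,0,0,-10,-1],[0,0,0,-10,-1],[0,0,0,-10,-1],[0,0,0,-10,-1]],
  ],
)

```text
t: 5.5
eef_pos: [0.4774, 0.403, 0.0866]
orientation: [[-0.201, 0.98, 0.008], [0.98, 0.201, 0.001], [-0.001, 0.008, -1.0]]
contact_force: [13.9, 0.0, -3.6]
finger_gap: 0.0172
finger_force: 44.4
```

send_rows(
  plan=[
    [[0,0,0,0,1],[0,0,0,0,1],[0,0,0,0,1],[0,0,-30,0,1],[0,0,-60,0,1]],
  ],
)

```text
t: 6.0
eef_pos: [0.473, 0.4036, 0.1454]
orientation: [[-0.203, 0.979, -0.003], [0.979, 0.203, -0.002], [-0.001, -0.003, -1.0]]
contact_force: [1.0, 0.5, 0.8]
finger_gap: 0.0852
finger_force: 0.0
```

send_rows(
  plan=[
    [[0,0,-40,0,1],[0,0,-80,0,1],[0,0,-120,0,1],[0,0,-150,0,1],[0,0,-150,0,1]],
  ],
)

```text
t: 6.5
eef_pos: [0.4745, 0.4047, 0.3021]
orientation: [[-0.203, 0.979, 0.008], [0.979, 0.203, 0.006], [0.004, 0.009, -1.0]]
contact_force: [0.3, 0.1, 0.7]
finger_gap: 0.0853
finger_force: 0.0
```

Run:
```python
from h import *
b=snap("scene");save(b,"sw2.png",(435,210,565,340),3)
calc([(.37,.13,.3,75)])
```

```text
from [0.4741 0.4044 0.2988] 101.7
[-247.5 -157.8   -1.2   26.7] len 294
```

View pics/sw2.png

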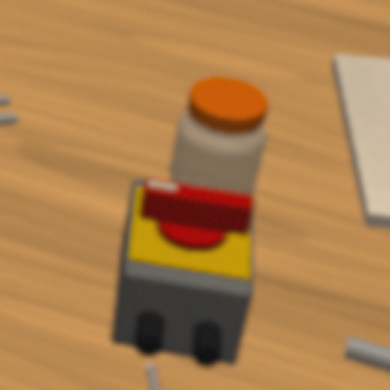

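Isolator is OFF (bar now across the enclosure, ~(195,205) in the crop). Next, the contactors.

```bash
cat >> h.py <<'E'
def whites(c,roi=(380,180,560,340)):
    x0,y0,x1,y1=roi; im=c["image"][y0:y1,x0:x1].astype(int)
    m=((im.max(2)-im.min(2)<45)&(im.min(2)>125)).astype(np.uint8)
    m=cv2.morphologyEx(m,cv2.MORPH_CLOSE,np.ones((7,7)))
    for k in cv2.findContours(m,cv2.RETR_EXTERNAL,cv2.CHAIN_APPROX_NONE)[0]:
        if cv2.contourArea(k)<80: continue
        b=cv2.boxPoints(cv2.minAreaRect(k))+[x0,y0]
        w=np.array([at(c,*p,.063) for p in b]); e=[w[1]-w[0],w[2]-w[1]]
        print("white px",b.mean(0),"W",np.round(w.mean(0),4),[(round(np.linalg.norm(q),4),round(np.degrees(np.arctan2(q[1],q[0])),1)) for q in e],"A",cv2.contourArea(k))
E
python3 - <<'E'
from h import *
c=snap("top"); whites(c,(200,150,560,340))
E
```

```text
white px [263.44446182 304.52650452] W [0.33   0.1277 0.063 ] [(np.float64(0.1345), np.float64(-59.9)), (np.float64(0.0258), np.float64(-149.3))] A 162.0
white px [453.52939987 284.88234138] W [ 0.4234 -0.3889  0.063 ] [(np.float64(0.0398), np.float64(-55.3)), (np.float64(0.0455), np.float64(-147.0))] A 207.0
white px [452.00003052 250.        ] W [ 0.5208 -0.3821  0.063 ] [(np.float64(0.0385), np.float64(-59.2)), (np.float64(0.0448), np.float64(-151.9))] A 193.0
white px [344.4151001  237.04716492] W [ 0.5347 -0.0797  0.063 ] [(np.float64(0.0659), np.float64(-11.4)), (np.float64(0.072), np.float64(-102.0))] A 277.0
```

send_rows(
  plan=[
    [[-50,-25,0,0,0.5],[-95,-50,0,0,0.5],[-140,-75,0,0,0.5],[-185,-100,0,0,0.5],[-230,-125,0,0,0.5]],
  ],
)

```text
t: 7.1
eef_pos: [0.4001, 0.1629, 0.2937]
orientation: [[-0.204, 0.979, -0.003], [0.979, 0.204, -0.001], [-0.001, -0.003, -1.0]]
contact_force: [0.5, -0.4, 0.7]
finger_gap: 0.0639
finger_force: 0.0
```

Run:
```python
from h import *
calc([(.37,.0,.3,110),(.42,-.2,.3,121),(.52,-.384,.2,121)])
```

```text
from [0.4001 0.1629 0.2937] 101.7
[-153.3  -62.7   -6.3   -8.3] len 166
[-205.   -21.4   -0.   -11. ] len 206
[-209.2   -9.1  100.     0. ] len 232
```

send_rows(
  plan=[
    [[-45,-20,-10,-4,0.5],[-90,-40,-10,-8,0.5],[-140,-62,-10,-8,0.5],[-152,-62,-10,-8,0.5],[-152,-62,-10,-8,0.5]],
  ],
)

```text
t: 7.6
eef_pos: [0.3712, 0.0015, 0.3043]
orientation: [[-0.333, 0.943, -0.002], [0.943, 0.333, -0.0], [0.001, -0.002, -1.0]]
contact_force: [0.9, -0.3, 0.1]
finger_gap: 0.0646
finger_force: 0.0
```

send_rows(
  plan=[
    [[-45,-5,0,-5,0.5],[-90,-10,0,-11,0.5],[-140,-15,0,-11,0.5],[-190,-21,0,-11,0.5],[-205,-21,0,-11,0.5]],
  ],
)

```text
t: 8.1
eef_pos: [0.4215, -0.1993, 0.3034]
orientation: [[-0.509, 0.861, -0.004], [0.861, 0.509, 0.002], [0.003, -0.002, -1.0]]
contact_force: [0.3, 0.3, 0.1]
finger_gap: 0.0639
finger_force: 0.0
```

Run:
```python
from h import *
c=snap("top"); whites(c)
calc([(.52,-.383,.13,120),(.52,-.383,.039,120)])
```

```text
white px [453.52940273 284.88235474] W [ 0.4234 -0.3889  0.063 ] [(np.float64(0.0398), np.float64(-55.3)), (np.float64(0.0455), np.float64(-147.0))] A 207.0
from [ 0.4218 -0.1994  0.3032] 120.6
[-208.    -8.7  173.2    0.6] len 271
[ 0.  0. 91.  0.] len 91
```

send_rows(
  plan=[
    [[-45,-2,0,0,0.5],[-90,-4,0,0,0.5],[-138,-6,30,0,0.5],[-180,-8,70,0,0.5],[-208,-8,110,0,0.5]],
  ],
)

```text
t: 8.65
eef_pos: [0.5181, -0.3727, 0.2045]
orientation: [[-0.512, 0.859, 0.0], [0.859, 0.512, 0.0], [0.0, 0.0, -1.0]]
contact_force: [0.1, 0.9, 1.2]
finger_gap: 0.0641
finger_force: 0.0
```

send_rows(
  plan=[
    [[0,0,30,0,0.5],[0,0,60,0,0.5],[0,0,62,0,0.5],[0,0,62,0,0.5],[0,0,62,0,0.5]],
  ],
)

```text
t: 9.15
eef_pos: [0.5176, -0.3726, 0.1467]
orientation: [[-0.512, 0.859, 0.003], [0.859, 0.512, -0.002], [-0.003, 0.001, -1.0]]
contact_force: [-0.3, -1.4, 0.0]
finger_gap: 0.064
finger_force: 0.0
```

Run:
```python
from h import *
calc([(.52,-.383,.039,120)])
b=snap("scene");save(b,"c1.png",(140,130,300,290),3.5); whites(snap("top"))
```

```text
from [ 0.5176 -0.3726  0.1467] 120.8
[-10.2  -3.3 107.7   0.8] len 108
```

View pics/c1.png

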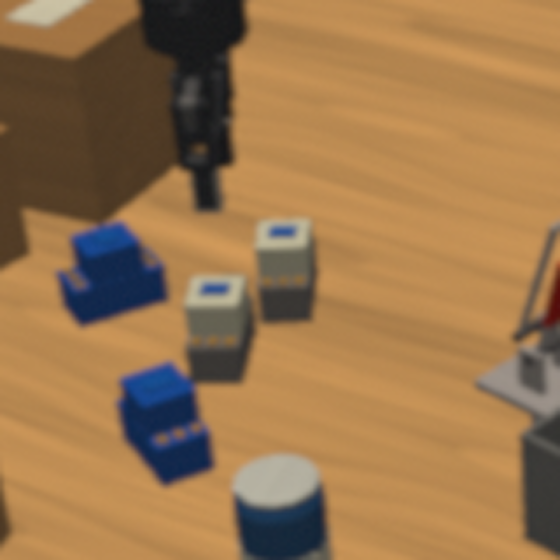

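Run:
```python
from h import *
b=snap("scene")
for p in((.5200,-.383,.063),(.4235,-.3895,.063)): q=proj(b,p); print((q-[140,130])*3.5)
print(at(b,140+215/3.5,130+291/3.5,.063),at(b,140+283/3.5,130+232/3.5,.063))
```

```text
[216.66696197 288.07221934]
[284.21061701 231.26338853]
[ 0.52409255 -0.38143662  0.063     ] [ 0.42493322 -0.38965225  0.063     ]
```

send_rows(
  plan=[
    [[-10,-3,20,1,0.5],[-10,-3,40,1,0.5],[-10,-3,40,1,0.5],[-10,-3,40,1,0.5],[-10,-3,40,1,0.5]],
  ],
)

```text
t: 9.8
eef_pos: [0.5196, -0.3834, 0.1063]
orientation: [[-0.496, 0.869, 0.002], [0.869, 0.496, -0.002], [-0.003, 0.001, -1.0]]
contact_force: [0.3, -0.3, -0.2]
finger_gap: 0.0639
finger_force: 0.0
```

send_rows(
  plan=[
    [[0,0,20,0,0.5],[0,0,40,0,0.5],[0,0,60,0,0.5],[0,0,67,0,0.5],[0,0,67,0,0.5]],
  ],
)

```text
t: 10.3
eef_pos: [0.5189, -0.3829, 0.0372]
orientation: [[-0.496, 0.869, -0.0], [0.869, 0.496, 0.0], [0.001, -0.0, -1.0]]
contact_force: [-0.4, 0.3, 0.7]
finger_gap: 0.0642
finger_force: 0.0
```

send_rows(
  plan=[
    [[0,0,0,0,-1],[0,0,0,0,-1],[0,0,0,0,-1],[0,0,0,0,-1],[0,0,0,0,-1]],
  ],
  grip_force=35,
)

```text
t: 10.8
eef_pos: [0.5199, -0.3838, 0.0394]
orientation: [[-0.495, 0.869, 0.003], [0.869, 0.496, -0.002], [-0.003, 0.001, -1.0]]
contact_force: [-0.3, 0.1, 6.4]
finger_gap: 0.0456
finger_force: 39.1
```

Run:
```python
from h import *
calc([(.52,-.383,.32,120),(.52,-.16,.32,90),(.563,.0798,.32,78.8),(.563,.0798,.15,78.8)])
```

```text
from [ 0.5199 -0.3838  0.0394] 119.7
[   0.6    0.5 -280.6   -0.3] len 281
[193.1 111.5  -0.   30. ] len 223
[239.8  43.   -0.   11.2] len 244
[  0.   0. 170.  -0.] len 170
```

send_rows(
  plan=[
    [[0,0,-40,0,-1],[0,0,-85,0,-1],[0,0,-130,0,-1],[0,0,-180,0,-1],[0,0,-230,0,-1]],
  ],
)

```text
t: 11.3
eef_pos: [0.5184, -0.3826, 0.2685]
orientation: [[-0.495, 0.869, -0.001], [0.869, 0.495, 0.001], [0.001, -0.001, -1.0]]
contact_force: [1.3, -0.8, -2.0]
finger_gap: 0.0453
finger_force: 38.0
```

send_rows(
  plan=[
    [[40,20,-50,8,-1],[80,40,-50,16,-1],[120,70,-50,24,-1],[155,90,-50,30,-1],[193,111,-50,30,-1]],
  ],
)

```text
t: 11.8
eef_pos: [0.5193, -0.1582, 0.3169]
orientation: [[0.008, 1.0, -0.001], [1.0, -0.008, 0.0], [0.0, -0.001, -1.0]]
contact_force: [-0.0, 0.5, -3.0]
finger_gap: 0.0456
finger_force: 38.1
```

Run:
```python
from h import *
calc([(.563,.0798,.32,78.8),(.563,.0798,.15,78.8)])
```

```text
from [ 0.5193 -0.1582  0.3169] 89.6
[238.3  41.8  -3.1  10.8] len 242
[  0.   0. 170.  -0.] len 170
```

send_rows(
  plan=[
    [[45,8,-4,5,-1],[93,16,-4,10,-1],[141,25,-4,11,-1],[189,33,-4,11,-1],[238,42,-4,11,-1]],
  ],
)

```text
t: 12.3
eef_pos: [0.5627, 0.0793, 0.3209]
orientation: [[0.196, 0.981, -0.001], [0.981, -0.196, -0.0], [-0.0, -0.001, -1.0]]
contact_force: [0.5, -0.8, -3.9]
finger_gap: 0.0452
finger_force: 38.1
```

send_rows(
  plan=[
    [[0,0,40,0,-1],[0,0,85,0,-1],[0,0,130,0,-1],[0,0,170,0,-1],[0,0,170,0,-1]],
  ],
)

```text
t: 12.8
eef_pos: [0.5591, 0.0771, 0.1439]
orientation: [[0.196, 0.981, -0.014], [0.981, -0.196, -0.001], [-0.004, -0.013, -1.0]]
contact_force: [-1.7, -0.2, -3.9]
finger_gap: 0.0451
finger_force: 38.0
```

Run:
```python
from h import *
calc([(.563,.0798,.15,78.8),(.563,.0798,.045,78.8)])
c=snap("scene"); save(c,"h1.png",(260,170,460,320),4)
for y in (-.016,.038,.092):
  th=np.radians(-11.2);R=np.array([[np.cos(th),-np.sin(th)],[np.sin(th),np.cos(th)]])
  print([(proj(c,[*(R@[x,y]+[.5609,.069]),.017])-[260,170])*4 for x in(.065,-.065)])
```

```text
from [0.5591 0.0771 0.1439] 78.7
[ 3.4  3.3 -6.1 -0.1] len 8
[  0.   0. 105.  -0.] len 105
[array([248.56452002, 492.22815231]), array([382.05035178, 389.39475696])]
[array([321.50150627, 530.01275881]), array([453.53304408, 422.95305525])]
[array([397.63019189, 569.4508077 ]), array([527.96215556, 457.89458088])]
```

View pics/h1.png

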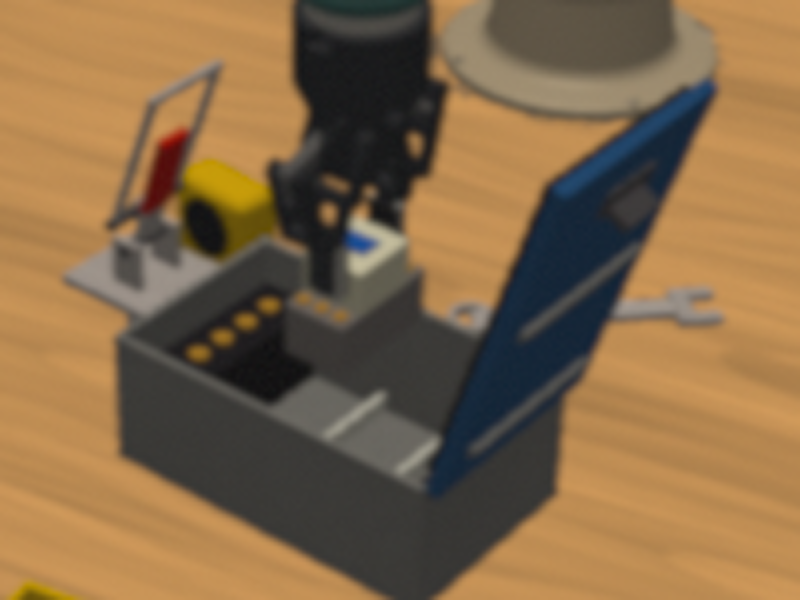

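send_rows(
  plan=[
    [[0,0,20,0,-1],[0,0,20,0,-1],[0,0,20,0,-1],[0,0,20,0,-1],[0,0,20,0,-1]],
  ],
)

```text
t: 13.35
eef_pos: [0.5637, 0.0774, 0.1329]
orientation: [[0.196, 0.981, 0.002], [0.981, -0.196, 0.0], [0.001, 0.002, -1.0]]
contact_force: [-0.0, -0.2, -3.2]
finger_gap: 0.0452
finger_force: 38.0
```

Run:
```python
from h import *
calc([(.563,.0798,.045,78.8)])
c=snap("scene"); save(c,"h2.png",(300,200,420,290),6)
th=np.radians(-11.2);R=np.array([[np.cos(th),-np.sin(th)],[np.sin(th),np.cos(th)]])
p=robot.read_state()["eef_pos"];i=R.T@(p[:2]-[.5609,.069]);print("box frame",i)
for x,y,z in((.039,.021,-.004),(.039,-.021,-.004),(.023,.021,.024),(-.023,.021,.024),(.023,-.021,.024)): print((x,y),(proj(c,[*(R@(i+[x,y])+[.5609,.069]),p[2]+z])-[300,200])*6)
```

```text
from [0.5637 0.0774 0.1329] 78.7
[ 2.2 -1.1 87.9 -0.1] len 88
box frame [0.00090638 0.00873599]
(0.039, 0.021) [270.44001039 339.27384515]
(0.039, -0.021) [181.80422451 298.26104132]
(0.023, 0.021) [298.34760477 257.72266134]
(-0.023, 0.021) [372.454536   204.37904529]
(0.023, -0.021) [208.87289191 217.92392489]
```

View pics/h2.png

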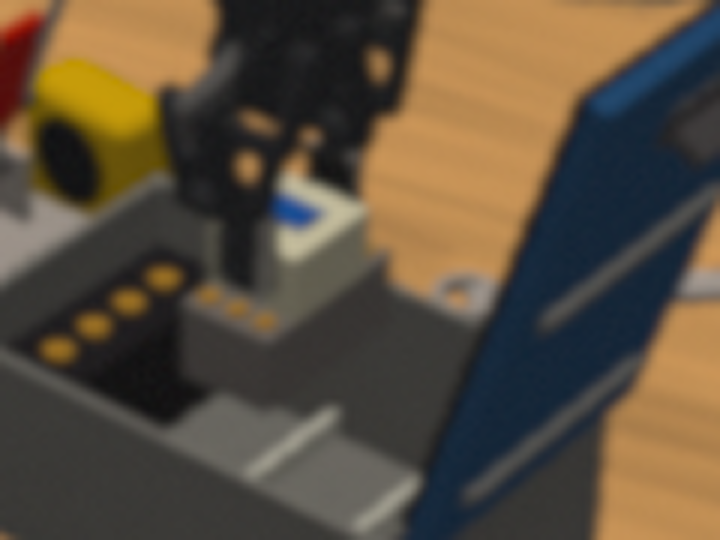

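Contactor edges match the prediction to about 1 mm, so I lower it into bay 1.

send_rows(
  plan=[
    [[2,-1,20,0,-1],[2,-1,40,0,-1],[2,-1,60,0,-1],[2,-1,75,0,-1],[2,-1,80,0,-1]],
  ],
)

```text
t: 13.9
eef_pos: [0.5616, 0.0795, 0.0496]
orientation: [[0.196, 0.981, -0.003], [0.981, -0.196, -0.0], [-0.001, -0.003, -1.0]]
contact_force: [-0.6, 0.1, -3.2]
finger_gap: 0.0452
finger_force: 38.1
```

send_rows(
  plan=[
    [[0,0,2,0,-1],[0,0,4,0,-1],[0,0,6,0,-1],[0,0,8,0,-1],[0,0,8,0,-1]],
  ],
)

```text
t: 14.4
eef_pos: [0.563, 0.0796, 0.0444]
orientation: [[0.196, 0.981, 0.002], [0.981, -0.196, 0.0], [0.0, 0.002, -1.0]]
contact_force: [-1.7, 0.3, 2.0]
finger_gap: 0.0452
finger_force: 38.8
```

send_rows(
  plan=[
    [[0,0,0,0,0.4],[0,0,0,0,0.4],[0,0,0,0,0.4],[0,0,-20,0,0.4],[0,0,-50,0,0.4]],
  ],
)

```text
t: 14.9
eef_pos: [0.5611, 0.0794, 0.0917]
orientation: [[0.196, 0.981, -0.005], [0.981, -0.196, -0.0], [-0.001, -0.004, -1.0]]
contact_force: [-0.2, 0.0, 0.3]
finger_gap: 0.0595
finger_force: 0.0
```

send_rows(
  plan=[
    [[0,0,-50,0,0.5],[0,0,-100,0,0.5],[0,0,-150,0,0.5],[0,0,-200,0,0.5],[0,0,-220,0,0.5]],
  ],
)

```text
t: 15.4
eef_pos: [0.5631, 0.0796, 0.3197]
orientation: [[0.196, 0.981, 0.009], [0.981, -0.196, 0.001], [0.002, 0.009, -1.0]]
contact_force: [0.4, 0.3, -0.0]
finger_gap: 0.0639
finger_force: 0.0
```

Run:
```python
from h import *
calc([(.5,-.15,.32,100),(.4235,-.3895,.2,123),(.4235,-.3895,.1,123)])
```

```text
from [0.5631 0.0796 0.3197] 78.7
[-237.5  -16.9   -0.3  -21.3] len 238
[-222.6 -116.9  120.   -23. ] len 279
[  0.   0. 100.   0.] len 100
```

send_rows(
  plan=[
    [[-46,-3,0,-4,0.5],[-94,-7,0,-8,0.5],[-142,-10,0,-13,0.5],[-190,-13,0,-21,0.5],[-237,-17,0,-21,0.5]],
  ],
)

```text
t: 15.9
eef_pos: [0.4986, -0.151, 0.3133]
orientation: [[-0.173, 0.985, 0.0], [0.985, 0.173, -0.0], [-0.0, 0.0, -1.0]]
contact_force: [0.3, 0.5, 0.2]
finger_gap: 0.0642
finger_force: 0.0
```

Run:
```python
from h import *
calc([(.4235,-.3895,.25,123)])
c=snap("top"); whites(c); c=snap("scene"); whites(c,(160,170,250,270))
```

```text
from [ 0.4986 -0.151   0.3133] 99.9
[-221.9 -115.2   63.3  -23.1] len 258
white px [453.52940273 284.88235474] W [ 0.4234 -0.3889  0.063 ] [(np.float64(0.0398), np.float64(-55.3)), (np.float64(0.0455), np.float64(-147.0))] A 206.0
white px [218.5 264.5] W [ 0.6926 -0.1999  0.063 ] [(np.float64(0.0553), np.float64(118.0)), (np.float64(0.0363), np.float64(35.6))] A 168.0
white px [220.5 196.5] W [ 0.4262 -0.3899  0.063 ] [(np.float64(0.0372), np.float64(117.7)), (np.float64(0.0402), np.float64(35.8))] A 84.5
```

B is still in place at (.424,-.3895).

send_rows(
  plan=[
    [[-40,-22,0,-5,0.5],[-82,-44,10,-11,0.5],[-125,-66,30,-17,0.5],[-168,-88,50,-23,0.5],[-208,-110,63,-23,0.5]],
  ],
)

```text
t: 16.5
eef_pos: [0.4261, -0.3722, 0.2496]
orientation: [[-0.543, 0.839, -0.0], [0.839, 0.543, 0.001], [0.001, 0.0, -1.0]]
contact_force: [0.9, 0.4, 0.3]
finger_gap: 0.0641
finger_force: 0.0
```

Run:
```python
from h import *
calc([(.424,-.3895,.25,123),(.424,-.3895,.04,123)])
```

```text
from [ 0.4261 -0.3722  0.2496] 122.9
[-13.4 -11.2  -0.4  -0.1] len 17
[  0.   0. 210.   0.] len 210
```

send_rows(
  plan=[
    [[-13,-11,30,0,0.5],[-13,-11,70,0,0.5],[-13,-11,110,0,0.5],[-13,-11,130,0,0.5],[-13,-11,130,0,0.5]],
  ],
)

```text
t: 17.0
eef_pos: [0.4233, -0.3864, 0.1169]
orientation: [[-0.54, 0.841, -0.005], [0.841, 0.54, 0.005], [0.007, -0.001, -1.0]]
contact_force: [-0.1, -0.1, 0.2]
finger_gap: 0.064
finger_force: 0.0
```

Run:
```python
from h import *
c=snap("scene"); whites(c,(200,180,250,230))
calc([(.424,-.3895,.04,123)])
```

```text
white px [220.5 196.5] W [ 0.4262 -0.3899  0.063 ] [(np.float64(0.0372), np.float64(117.7)), (np.float64(0.0402), np.float64(35.8))] A 83.5
from [ 0.4242 -0.3873  0.1198] 122.7
[-1.7 -1.4 79.8 -0.3] len 80
```

send_rows(
  plan=[
    [[-1,-1,20,0,0.5],[-1,-1,40,0,0.5],[-1,-1,60,0,0.5],[-1,-1,79,0,0.5],[-1,-1,79,0,0.5]],
  ],
)

```text
t: 17.55
eef_pos: [0.424, -0.389, 0.0413]
orientation: [[-0.541, 0.841, -0.001], [0.841, 0.541, 0.001], [0.002, -0.0, -1.0]]
contact_force: [0.4, 0.1, -0.9]
finger_gap: 0.0643
finger_force: 0.0
```

send_rows(
  plan=[
    [[0,0,0,0,-1],[0,0,0,0,-1],[0,0,0,0,-1],[0,0,0,0,-1],[0,0,0,0,-1]],
  ],
  grip_force=35,
)

```text
t: 18.05
eef_pos: [0.4252, -0.3906, 0.0445]
orientation: [[-0.54, 0.841, 0.003], [0.841, 0.54, -0.003], [-0.005, 0.001, -1.0]]
contact_force: [1.7, 0.5, 6.5]
finger_gap: 0.0449
finger_force: 38.6
```

send_rows(
  plan=[
    [[0,0,-40,0,-1],[0,0,-85,0,-1],[0,0,-130,0,-1],[0,0,-180,0,-1],[0,0,-230,0,-1]],
  ],
)

```text
t: 18.55
eef_pos: [0.4236, -0.3891, 0.2741]
orientation: [[-0.54, 0.841, -0.0], [0.841, 0.54, -0.0], [-0.0, -0.0, -1.0]]
contact_force: [1.1, -1.1, -2.6]
finger_gap: 0.0452
finger_force: 37.5
```

Run:
```python
from h import *
calc([(.48,-.18,.32,100),(.5525,.0268,.32,78.8)])
```

```text
from [ 0.4236 -0.3891  0.2741] 122.7
[145.5 160.4 -45.9  22.7] len 221
[191.1 107.3  -0.   21.2] len 219
```

send_rows(
  plan=[
    [[28,31,-40,5,-1],[58,64,-46,10,-1],[88,97,-46,16,-1],[117,129,-46,22,-1],[145,160,-46,22,-1]],
  ],
)

```text
t: 19.05
eef_pos: [0.4803, -0.1792, 0.3183]
orientation: [[-0.183, 0.983, 0.001], [0.983, 0.183, -0.0], [-0.0, 0.001, -1.0]]
contact_force: [1.1, -0.3, -2.1]
finger_gap: 0.0456
finger_force: 37.5
```

send_rows(
  plan=[
    [[40,22,0,5,-1],[81,45,0,10,-1],[122,68,0,16,-1],[160,90,0,22,-1],[192,107,0,22,-1]],
  ],
)

```text
t: 19.55
eef_pos: [0.5499, 0.0298, 0.318]
orientation: [[0.198, 0.98, 0.0], [0.98, -0.198, 0.0], [0.0, 0.0, -1.0]]
contact_force: [0.5, -0.5, -2.2]
finger_gap: 0.0451
finger_force: 37.5
```

Run:
```python
from h import *
calc([(.5525,.0268,.13,78.8)])
```

```text
from [0.5499 0.0298 0.318 ] 78.6
[ -2.5   3.1 188.   -0.2] len 188
```

```bash
cat >> h.py <<'E'
th=np.radians(-11.2);R2=np.array([[np.cos(th),-np.sin(th)],[np.sin(th),np.cos(th)]]);T=np.array([.5609,.069])
def tobox(p): return np.round(np.r_[R2.T@(np.array(p[:2])-T),p[2]],4)
def frombox(x,y,z): return np.r_[R2@[x,y]+T,z]
def tri(c1,p1,c2,p2):
    e1,d1=ray(c1,*p1);e2,d2=ray(c2,*p2);d1=d1/np.linalg.norm(d1);d2=d2/np.linalg.norm(d2)
    s=np.linalg.lstsq(np.c_[d1,-d2],e2-e1,rcond=None)[0];a=e1+s[0]*d1;b=e2+s[1]*d2
    return (a+b)/2,np.linalg.norm(a-b)
E
python3 - <<'E'
from h import *
a=snap("top");b=snap("scene")
B=lambda u,v:(195+u/4,140+v/4);S=lambda u,v:(260+u/4,170+v/4)
for n,p,q in(("bar+x",B(569,281),S(150,105)),("bar-x",B(541,370),S(218,66)),("lower+x",B(612,335),S(113,222)),("lever tip",B(568,335),S(178,132))):
    P,g=tri(a,p,b,q);print(n,tobox(P),g)
E
```

```text
bar+x [ 0.0303 -0.1176  0.2251] 0.002593652524736481
bar-x [-0.0292 -0.1164  0.2251] 0.0012850144367108662
lower+x [ 0.0268 -0.1519  0.1306] 0.00013137356142552142
lever tip [ 0.0028 -0.1236  0.1928] 0.006078514254318364
```

send_rows(
  plan=[
    [[-2,3,40,0,-1],[-2,3,85,0,-1],[-2,3,130,0,-1],[-2,3,175,0,-1],[-2,3,185,0,-1]],
  ],
)

```text
t: 20.15
eef_pos: [0.5491, 0.0245, 0.1271]
orientation: [[0.196, 0.98, -0.01], [0.981, -0.196, -0.0], [-0.002, -0.01, -1.0]]
contact_force: [0.5, -0.2, -2.1]
finger_gap: 0.0453
finger_force: 37.4
```

send_rows(
  plan=[
    [[0,0,4,0,-1],[0,0,4,0,-1],[0,0,4,0,-1],[0,0,4,0,-1],[0,0,4,0,-1]],
  ],
)

```text
t: 20.65
eef_pos: [0.553, 0.0249, 0.1302]
orientation: [[0.196, 0.981, 0.002], [0.981, -0.196, -0.0], [0.0, 0.002, -1.0]]
contact_force: [-0.8, -0.6, -2.4]
finger_gap: 0.0449
finger_force: 37.5
```

Run:
```python
from h import *
s=robot.read_state();p=s["eef_pos"];calc([(.5525,.0268,.045,78.8)]);print(tobox(p),s["contact_force"])
c=snap("scene"); save(c,"h3.png",(280,200,400,290),6)
for x,y,z in((.039,.021,-.008),(.039,-.021,-.008),(.023,.021,.020),(-.023,.021,.020)):
  q=tobox(p); print((x,y),(proj(c,frombox(q[0]+x,q[1]+y,q[2]+z))-[280,200])*6)
```

```text
from [0.553  0.0249 0.1302] 78.7
[ 1.8 -0.8 85.2 -0.1] len 85
[ 0.0008 -0.0448  0.1302] [-0.81077069 -0.62343209 -2.39297663]
(0.039, 0.021) [278.15585651 300.79085271]
(0.039, -0.021) [193.46613371 261.38174605]
(0.023, 0.021) [304.9305365  221.04924888]
(-0.023, 0.021) [379.68386826 169.73999625]
```

View pics/h3.png

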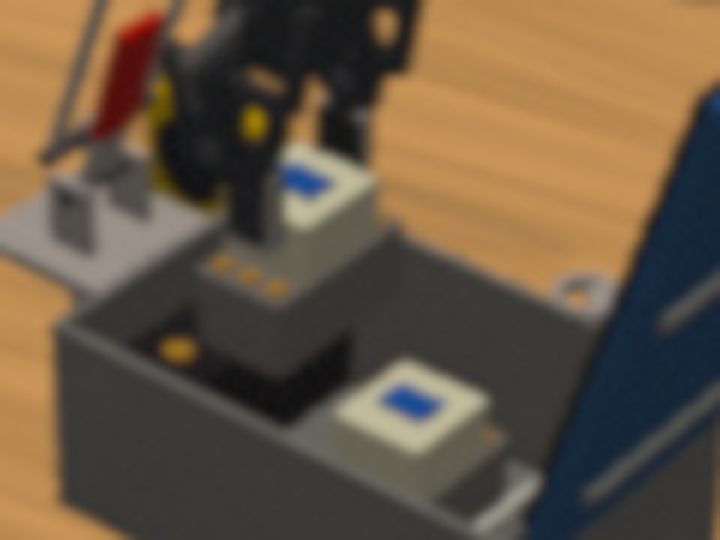

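Contactor 1 stands upright in bay 1 (top at (410,405)). The second is lined up over bay 0, corner (283,303) as predicted.

send_rows(
  plan=[
    [[1,-1,20,0,-1],[1,-1,40,0,-1],[1,-1,60,0,-1],[1,-1,72,0,-1],[1,-1,75,0,-1]],
  ],
)

```text
t: 21.2
eef_pos: [0.5508, 0.0261, 0.0525]
orientation: [[0.196, 0.981, -0.002], [0.981, -0.196, -0.0], [-0.001, -0.002, -1.0]]
contact_force: [-0.0, -0.6, -2.3]
finger_gap: 0.0453
finger_force: 37.5
```

send_rows(
  plan=[
    [[0,0,2,0,-1],[0,0,4,0,-1],[0,0,6,0,-1],[0,0,8,0,-1],[0,0,9,0,-1]],
  ],
)

```text
t: 21.7
eef_pos: [0.5525, 0.0262, 0.0494]
orientation: [[0.196, 0.981, 0.002], [0.981, -0.196, 0.0], [0.0, 0.002, -1.0]]
contact_force: [-15.0, 0.8, 29.3]
finger_gap: 0.0451
finger_force: 41.0
```

send_rows(
  plan=[
    [[0,0,-4,0,-1],[0,0,-4,0,0.4],[0,0,-4,0,0.4],[0,0,-4,0,0.4],[0,0,-30,0,0.4]],
  ],
)

```text
t: 22.2
eef_pos: [0.5491, 0.0261, 0.0711]
orientation: [[0.196, 0.981, -0.008], [0.981, -0.196, 0.0], [-0.001, -0.008, -1.0]]
contact_force: [-1.3, 0.2, -0.4]
finger_gap: 0.0597
finger_force: 0.0
```

send_rows(
  plan=[
    [[0,0,-50,0,0.4],[0,0,-100,0,0.4],[0,0,-150,0,0.4],[0,0,-200,0,0.4],[0,0,-250,0,0.4]],
  ],
)

```text
t: 22.7
eef_pos: [0.5512, 0.0261, 0.3267]
orientation: [[0.196, 0.981, 0.0], [0.981, -0.196, -0.0], [-0.0, 0.0, -1.0]]
contact_force: [0.9, 0.3, -0.3]
finger_gap: 0.0597
finger_force: 0.0
```

Run:
```python
from h import *
calc([(.40,.13,.33,78.8)])
c=snap("scene"); save(c,"h4.png",(260,170,460,320),4)
for y in(-.043,.011): print((proj(c,frombox(0,y,.068))-[260,170])*4)
```

```text
from [0.5512 0.0261 0.3267] 78.7
[ 7.230e+01 -1.686e+02 -3.300e+00 -1.000e-01] len 184
[282.5491059  353.87740973]
[354.77149167 388.01796272]
```

View pics/h4.png

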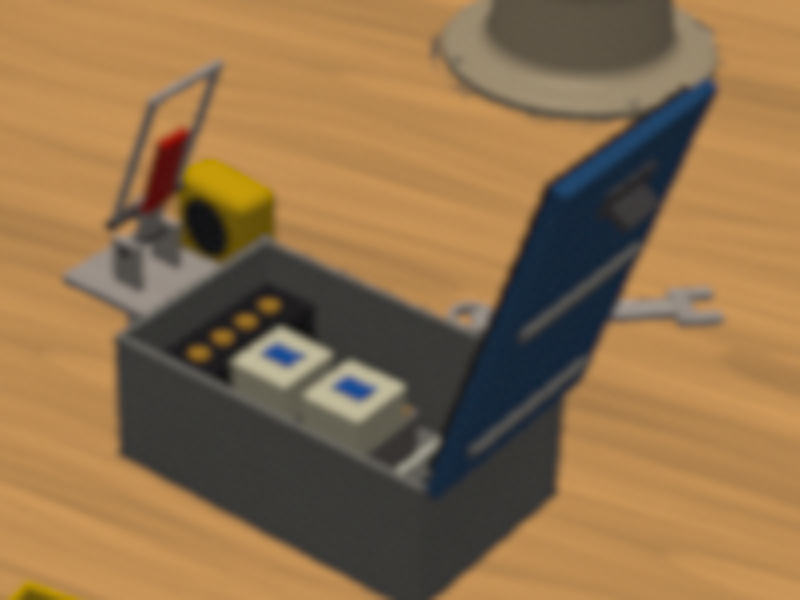

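Both contactors are seated at the predicted pixels. The lid is next: close the fingers, go over it and push it shut from behind. At this yaw, tool x = box y and tool y = box x.

Run:
```python
from h import *
print(tobox(robot.read_state()["eef_pos"]))
calc([(*frombox(0,.08,.40),78.8),(*frombox(0,.225,.40),78.8),(*frombox(0,.225,.265),78.8)])
```

```text
[ 1.000e-04 -4.380e-02  3.367e-01]
from [0.5525 0.026  0.3367] 78.7
[ 1.238e+02 -3.000e-01 -6.330e+01 -1.000e-01] len 139
[145.  -0.  -0.  -0.] len 145
[  0.   0. 135.  -0.] len 135
```

send_rows(
  plan=[
    [[0,0,-40,0,-1],[30,0,-75,0,-1],[70,0,-75,0,-1],[110,0,-75,0,-1],[125,0,-75,0,-1]],
  ],
)

```text
t: 23.25
eef_pos: [0.5763, 0.1517, 0.3986]
orientation: [[0.193, 0.981, -0.001], [0.981, -0.193, 0.0], [0.0, -0.001, -1.0]]
contact_force: [-0.9, -0.9, 0.4]
finger_gap: -0.0002
finger_force: 0.0
```

send_rows(
  plan=[
    [[40,0,0,0,-1],[80,0,0,0,-1],[120,0,0,0,-1],[145,0,0,0,-1],[145,0,0,0,-1]],
  ],
)

```text
t: 23.75
eef_pos: [0.6047, 0.2936, 0.3968]
orientation: [[0.193, 0.981, -0.003], [0.981, -0.193, -0.001], [-0.002, -0.003, -1.0]]
contact_force: [0.6, -1.1, -0.3]
finger_gap: -0.0003
finger_force: 0.0
```

Run:
```python
from h import *
s=robot.read_state();print(tobox(s["eef_pos"]),s["joints"],s["contact_force"])
```

```text
[-0.0006  0.2289  0.3968] [2.27488147e+01 3.38967049e+01 2.35040313e+01 1.18912879e-02
 1.22801605e+02 3.38563763e+01] [ 0.62406639 -1.10708426 -0.34135761]
```

send_rows(
  plan=[
    [[0,0,35,0,-1],[0,0,70,0,-1],[0,0,105,0,-1],[0,0,132,0,-1],[0,0,132,0,-1]],
  ],
)

```text
t: 24.25
eef_pos: [0.6033, 0.289, 0.2624]
orientation: [[0.197, 0.98, -0.008], [0.98, -0.197, -0.004], [-0.005, -0.007, -1.0]]
contact_force: [1.1, 0.3, -0.7]
finger_gap: -0.0001
finger_force: 0.0
```

send_rows(
  plan=[
    [[-15,0,0,0,-1],[-30,0,0,0,-1],[-45,0,0,0,-1],[-60,0,0,0,-1],[-75,0,0,0,-1]],
  ],
)

```text
t: 24.75
eef_pos: [0.5907, 0.2183, 0.2753]
orientation: [[0.194, 0.981, 0.011], [0.981, -0.194, 0.006], [0.008, 0.01, -1.0]]
contact_force: [-2.7, 7.5, 23.0]
finger_gap: -0.0003
finger_force: 12.0
```

Run:
```python
from h import *
s=robot.read_state();print(tobox(s["eef_pos"]),s["contact_force"])
```

```text
[2.000e-04 1.522e-01 2.753e-01] [-2.74337359  7.46892231 23.01439375]
```

The fingertip is riding on the keeper. I back off and push beside it.

send_rows(
  plan=[
    [[10,0,-25,0,-1],[40,0,-25,0,-1],[60,20,-25,0,-1],[60,45,-25,0,-1],[60,45,-5,0,-1]],
  ],
)

```text
t: 25.25
eef_pos: [0.6488, 0.2664, 0.2763]
orientation: [[0.198, 0.98, 0.007], [0.98, -0.198, 0.002], [0.003, 0.007, -1.0]]
contact_force: [0.3, -0.2, -0.0]
finger_gap: 0.0002
finger_force: 0.0
```

Run:
```python
from h import *
s=robot.read_state();print(tobox(s["eef_pos"]),s["contact_force"])
save(snap("scene"),"l1.png",(300,120,480,300),4)
```

```text
[0.0479 0.2107 0.2763] [ 0.30024033 -0.18172256 -0.02885357]
```

View pics/l1.png

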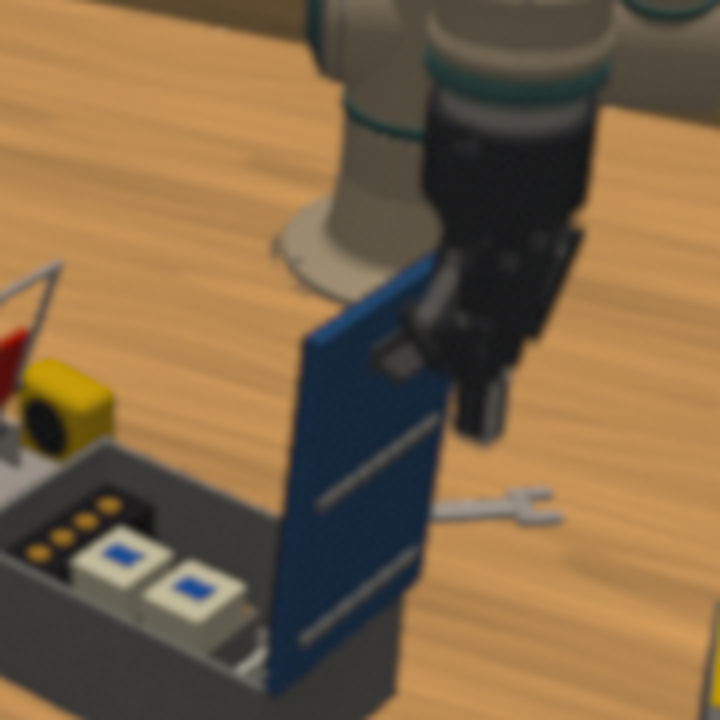

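Lid is about vertical, with the fingers now beside the keeper at (400,350). I push along the arc.

send_rows(
  plan=[
    [[-25,0,4,0,-1],[-50,0,8,0,-1],[-70,0,11,0,-1],[-80,0,11,0,-1],[-90,0,12,0,-1]],
  ],
)

```text
t: 25.8
eef_pos: [0.6281, 0.1787, 0.263]
orientation: [[0.196, 0.981, 0.003], [0.981, -0.196, 0.001], [0.002, 0.003, -1.0]]
contact_force: [0.2, 3.3, 2.3]
finger_gap: 0.0001
finger_force: 1.7
```

Run:
```python
from h import *
s=robot.read_state();print(tobox(s["eef_pos"]),s["contact_force"])
```

```text
[0.0446 0.1207 0.263 ] [0.20127451 3.25630708 2.30244363]
```

send_rows(
  plan=[
    [[-12,0,1,0,-1],[-25,0,2,0,-1],[-37,0,4,0,-1],[-50,0,6,0,-1],[-60,0,11,0,-1]],
  ],
)

```text
t: 26.3
eef_pos: [0.6161, 0.1189, 0.2496]
orientation: [[0.196, 0.981, 0.0], [0.981, -0.196, -0.001], [-0.0, 0.0, -1.0]]
contact_force: [-0.7, 2.1, 1.0]
finger_gap: -0.0002
finger_force: 0.9
```

send_rows(
  plan=[
    [[-9,0,4,0,-1],[-18,0,9,0,-1],[-28,0,14,0,-1],[-37,0,19,0,-1],[-44,0,27,0,-1]],
  ],
)

```text
t: 26.8
eef_pos: [0.6076, 0.0761, 0.2225]
orientation: [[0.196, 0.981, 0.0], [0.981, -0.196, -0.0], [-0.0, 0.0, -1.0]]
contact_force: [-0.3, 0.5, 0.4]
finger_gap: 0.0
finger_force: 0.4
```

Run:
```python
from h import *
s=robot.read_state();print(tobox(s["eef_pos"]),s["contact_force"])
```

```text
[0.0444 0.016  0.2225] [-0.28715421  0.51220133  0.40349694]
```

send_rows(
  plan=[
    [[-4,0,9,0,-1],[-8,0,18,0,-1],[-11,0,27,0,-1],[-14,0,36,0,-1],[-20,0,46,0,-1]],
  ],
)

```text
t: 27.3
eef_pos: [0.6037, 0.0575, 0.1759]
orientation: [[0.195, 0.981, -0.0], [0.981, -0.195, -0.0], [-0.0, -0.0, -1.0]]
contact_force: [0.1, -0.2, 0.9]
finger_gap: -0.0
finger_force: 0.0
```

send_rows(
  plan=[
    [[-6,0,10,0,-1],[-12,0,20,0,-1],[-17,0,31,0,-1],[-20,0,42,0,-1],[-23,0,54,0,-1]],
  ],
)

```text
t: 27.8
eef_pos: [0.5992, 0.0346, 0.1219]
orientation: [[0.196, 0.981, 0.0], [0.981, -0.196, -0.0], [0.0, 0.0, -1.0]]
contact_force: [-0.7, -0.0, -0.4]
finger_gap: 0.0
finger_force: 0.0
```

send_rows(
  plan=[
    [[0,0,8,0,-1],[0,0,15,0,-1],[0,0,21,0,-1],[0,0,24,0,-1],[0,0,25,0,-1]],
  ],
)

```text
t: 28.3
eef_pos: [0.5994, 0.035, 0.0999]
orientation: [[0.196, 0.981, 0.001], [0.981, -0.196, -0.0], [-0.0, 0.001, -1.0]]
contact_force: [-8.4, 0.2, 14.1]
finger_gap: 0.0001
finger_force: 7.4
```

Run:
```python
from h import *
s=robot.read_state();print(tobox(s["eef_pos"]),s["contact_force"])
```

```text
[ 0.0444 -0.0258  0.0999] [-8.42127303  0.19436364 14.14814498]
```

Lid is shut (fingertips at z = 0.100 with 14 N). Now to the latch side.

send_rows(
  plan=[
    [[0,0,-40,0,-1],[0,0,-90,0,-1],[0,0,-140,0,-1],[0,0,-190,0,-1],[0,-44,-230,0,-1]],
  ],
)

```text
t: 28.8
eef_pos: [0.5647, 0.0417, 0.3234]
orientation: [[0.197, 0.98, 0.002], [0.98, -0.197, -0.0], [0.0, 0.002, -1.0]]
contact_force: [0.6, 1.2, 0.2]
finger_gap: 0.0001
finger_force: 0.0
```

send_rows(
  plan=[
    [[-48,0,0,0,-1],[-96,0,0,0,-1],[-145,0,0,0,-1],[-194,0,0,0,-1],[-243,0,0,0,-1]],
  ],
)

```text
t: 29.3
eef_pos: [0.5148, -0.1978, 0.3219]
orientation: [[0.195, 0.981, 0.001], [0.981, -0.195, -0.001], [-0.0, 0.001, -1.0]]
contact_force: [0.6, -0.3, -0.2]
finger_gap: -0.0001
finger_force: 0.0
```

```bash
cat > latch.py <<'E'
from h import *
import itertools
def lever_fit(cs,plot=True):
    best=[]
    masks=[]
    for c in cs:
        im=c["image"].astype(int); masks.append((im[...,0]>90)&(im[...,0]>2*im[...,1])&(im[...,0]>2*im[...,2]))
    for a in np.arange(0,2.05,.02):
        d=np.array([-np.cos(a),np.sin(a)]); n=np.array([np.sin(a),np.cos(a)])
        sc=[]
        for c,m in zip(cs,masks):
            P=[]
            for r,t,x in itertools.product((.027,.085),(-.004,.004),(-.012,.012)):
                yz=np.array([-.149,.108])+r*d+t*n; P.append(proj(c,frombox(x,*yz)))
            hull=cv2.convexHull(np.float32(P)*4).astype(np.int32)
            M=np.zeros((480*4,640*4),np.uint8);cv2.fillConvexPoly(M,hull,1);M=M.reshape(480,4,640,4).mean((1,3))
            b=np.array(P); x0,y0=(b.min(0)-15).astype(int);x1,y1=(b.max(0)+15).astype(int)
            mm=m[y0:y1,x0:x1];MM=M[y0:y1,x0:x1]
            sc.append(np.minimum(mm,MM).sum()/np.maximum(mm,MM).sum())
        best.append((np.mean(sc),a,sc))
    return sorted(best,reverse=True,key=lambda t:t[0])[:3]
def bar_fit(cs,ys,zs):
    out=[]
    for y in ys:
        for z in zs:
            s=0
            for c in cs:
                im=c["image"].astype(np.float32); sat=im.max(2)-im.min(2)
                q=np.array([proj(c,frombox(x,y,z)) for x in np.linspace(-.026,.026,25)],np.float32)
                s+=cv2.remap(sat,q[:,0][None],q[:,1][None],1).mean()
            out.append((s,round(y,4),round(z,4)))
    return sorted(out)[:5]
E
python3 - <<'E'
from latch import *
cs=[snap("top"),snap("scene")]
for x in lever_fit(cs): print(x)
print(bar_fit(cs[1:],np.arange(-.15,-.08,.004),np.arange(.2,.24,.004)))
print(bar_fit(cs,np.arange(-.15,-.08,.004),np.arange(.2,.24,.004)))
print(tobox(robot.read_state()["eef_pos"]))
# is lid shut: edge projection test
c=cs[1]; print("lid corner px",[proj(c,frombox(x,-.113,.1)) for x in(.07,-.07)])
save(c,"latch1.png",(260,150,440,285),4)
E
```

```text
(np.float64(0.3448252439696863), np.float64(1.82), [np.float64(0.505369551484523), np.float64(0.1842809364548495)])
(np.float64(0.338135768157656), np.float64(1.8), [np.float64(0.5035324341682723), np.float64(0.1727391021470397)])
(np.float64(0.33295746956949146), np.float64(1.86), [np.float64(0.468384074941452), np.float64(0.19753086419753085)])
[(np.float32(34.718475), np.float64(-0.114), np.float64(0.228)), (np.float32(34.835976), np.float64(-0.11), np.float64(0.232)), (np.float32(35.26578), np.float64(-0.122), np.float64(0.224)), (np.float32(36.68844), np.float64(-0.126), np.float64(0.22)), (np.float32(38.326523), np.float64(-0.118), np.float64(0.228))]
[(np.float32(40.69246), np.float64(-0.114), np.float64(0.228)), (np.float32(42.19289), np.float64(-0.118), np.float64(0.228)), (np.float32(42.774025), np.float64(-0.118), np.float64(0.224)), (np.float32(50.502033), np.float64(-0.114), np.float64(0.232)), (np.float32(50.895973), np.float64(-0.11), np.float64(0.232))]
[ 0.0064 -0.2741  0.3212]
lid corner px [array([288.64899807, 249.87203605]), array([326.36305716, 224.93579621])]
```

send_rows(
  plan=[
    [[20,-6,40,0,-1],[40,-6,80,0,-1],[60,-6,120,0,-1],[74,-6,146,0,-1],[74,-6,146,0,-1]],
  ],
)

```text
t: 29.9
eef_pos: [0.5225, -0.1199, 0.1713]
orientation: [[0.193, 0.981, -0.007], [0.981, -0.193, 0.003], [0.001, -0.007, -1.0]]
contact_force: [-1.0, -0.4, 0.2]
finger_gap: 0.0003
finger_force: 0.0
```

send_rows(
  plan=[
    [[15,0,0,0,-1],[30,0,0,0,-1],[45,0,0,0,-1],[52,0,0,0,-1],[58,0,0,0,-1]],
  ],
)

```text
t: 30.4
eef_pos: [0.5357, -0.0649, 0.1761]
orientation: [[0.195, 0.981, 0.001], [0.981, -0.195, -0.001], [-0.001, 0.001, -1.0]]
contact_force: [-0.6, -1.2, -0.1]
finger_gap: -0.0
finger_force: 0.4
```

Run:
```python
from h import *
s=robot.read_state();print(tobox(s["eef_pos"]),R2.T@s["contact_force"][:2],s["contact_force"])
```

```text
[ 0.0013 -0.1362  0.1761] [-0.32502411 -1.29677836] [-0.57071298 -1.20895057 -0.07178367]
```

send_rows(
  plan=[
    [[2,0,0,0,-1],[4,0,0,0,-1],[6,0,0,0,-1],[7,0,0,0,-1],[8,0,0,0,-1]],
  ],
)

```text
t: 30.9
eef_pos: [0.5363, -0.0608, 0.1754]
orientation: [[0.199, 0.98, -0.001], [0.98, -0.199, -0.006], [-0.006, -0.0, -1.0]]
contact_force: [-4.2, -14.9, -0.3]
finger_gap: -0.0001
finger_force: 7.0
```

Run:
```python
from latch import *
s=robot.read_state();print(tobox(s["eef_pos"]),R2.T@s["contact_force"][:2],s["contact_force"])
cs=[snap("top"),snap("scene")]
for x in lever_fit(cs): print(x)
print(bar_fit(cs[1:],np.arange(-.13,-.06,.004),np.arange(.2,.24,.004)))
```

```text
[ 0.0011 -0.1321  0.1754] [ -1.23889527 -15.48236658] [ -4.22250813 -14.9468713   -0.3233048 ]
(np.float64(0.09446640316205533), np.float64(2.0), [np.float64(0.0), np.float64(0.18893280632411066)])
(np.float64(0.09191880505553428), np.float64(1.98), [np.float64(0.0), np.float64(0.18383761011106856)])
(np.float64(0.09174311926605505), np.float64(1.96), [np.float64(0.0), np.float64(0.1834862385321101)])
[(np.float32(1.5423437), np.float64(-0.13), np.float64(0.232)), (np.float32(1.580625), np.float64(-0.13), np.float64(0.236)), (np.float32(1.6394922), np.float64(-0.126), np.float64(0.236)), (np.float32(1.7691406), np.float64(-0.122), np.float64(0.236)), (np.float32(1.8624219), np.float64(-0.126), np.float64(0.232))]
```

send_rows(
  plan=[
    [[-12,0,0,0,-1],[-12,0,-15,0,-1],[-12,0,-27,0,-1],[-12,0,-27,0,-1],[-12,0,-27,0,-1]],
  ],
)

```text
t: 31.5
eef_pos: [0.5349, -0.0691, 0.2032]
orientation: [[0.195, 0.981, 0.002], [0.981, -0.195, -0.0], [0.0, 0.002, -1.0]]
contact_force: [0.2, 1.0, 0.9]
finger_gap: 0.0002
finger_force: 0.0
```

send_rows(
  plan=[
    [[12,0,0,0,-1],[24,0,0,0,-1],[36,0,0,0,-1],[46,0,0,0,-1],[56,0,0,0,-1]],
  ],
)

```text
t: 32.0
eef_pos: [0.5456, -0.0133, 0.2023]
orientation: [[0.195, 0.981, -0.0], [0.981, -0.195, -0.0], [-0.0, -0.0, -1.0]]
contact_force: [-0.2, 1.0, 0.6]
finger_gap: 0.0003
finger_force: 0.0
```

Run:
```python
from latch import *
s=robot.read_state();print(tobox(s["eef_pos"]),R2.T@s["contact_force"][:2],s["contact_force"])
```

```text
[ 0.001  -0.0837  0.2023] [-0.42802911  0.89018253] [-0.24697334  0.9563671   0.572391  ]
```

send_rows(
  plan=[
    [[8,0,0,0,-1],[16,0,0,0,-1],[20,0,0,0,-1],[20,0,0,0,-1],[20,0,0,0,-1]],
  ],
)

```text
t: 32.5
eef_pos: [0.5494, 0.0049, 0.2024]
orientation: [[0.196, 0.981, 0.0], [0.981, -0.196, -0.0], [-0.0, 0.0, -1.0]]
contact_force: [-0.7, -0.4, 0.4]
finger_gap: 0.0001
finger_force: 0.0
```

send_rows(
  plan=[
    [[0,0,-30,0,-1],[-30,0,-60,0,-1],[-75,0,-60,0,-1],[-120,0,-60,0,-1],[-165,0,-60,0,-1]],
  ],
)

```text
t: 33.0
eef_pos: [0.5164, -0.1586, 0.2628]
orientation: [[0.196, 0.981, 0.001], [0.981, -0.196, -0.0], [-0.0, 0.001, -1.0]]
contact_force: [0.2, -1.0, 0.4]
finger_gap: -0.0001
finger_force: 0.0
```

send_rows(
  plan=[
    [[-30,-30,0,0,-1],[-50,-60,0,0,-1],[-50,-90,0,0,-1],[-50,-90,0,0,-1],[-50,-90,0,0,-1]],
  ],
)

```text
t: 33.5
eef_pos: [0.419, -0.1885, 0.2629]
orientation: [[0.197, 0.98, 0.001], [0.98, -0.197, -0.001], [-0.0, 0.001, -1.0]]
contact_force: [-0.5, -0.1, 0.6]
finger_gap: 0.0001
finger_force: 0.0
```

Run:
```python
from latch import *
cs=[snap("top"),snap("scene")]
for x in lever_fit(cs): print(x)
i=cv2.resize(cs[0]["image"][185:275,240:365,::-1],(700,504)[:2],interpolation=cv2.INTER_CUBIC)
a=cv2.resize(cs[0]["image"][190:270,240:360,::-1],(450,300),interpolation=cv2.INTER_CUBIC)
b=cv2.resize(cs[1]["image"][180:300,265:425,::-1],(400,300),interpolation=cv2.INTER_CUBIC)
a2=cv2.resize(cs[0]["image"][200:260,305:375,::-1],(350,300),interpolation=cv2.INTER_CUBIC)
b2=cv2.resize(cs[1]["image"][185:255,265:345,::-1],(343,300),interpolation=cv2.INTER_CUBIC)
cv2.imwrite("pics/loop.png",np.vstack([np.hstack([a[:, :400],b[:, :400]]),np.hstack([a2,b2,np.zeros((300,107,3),np.uint8)])]))
```

```text
(np.float64(0.3712951647910701), np.float64(1.96), [np.float64(0.5407554671968191), np.float64(0.2018348623853211)])
(np.float64(0.3673857712194333), np.float64(1.98), [np.float64(0.5325501713166911), np.float64(0.20222137112217542)])
(np.float64(0.36681916873449133), np.float64(1.94), [np.float64(0.5413306451612904), np.float64(0.19230769230769232)])
```

View pics/loop.png

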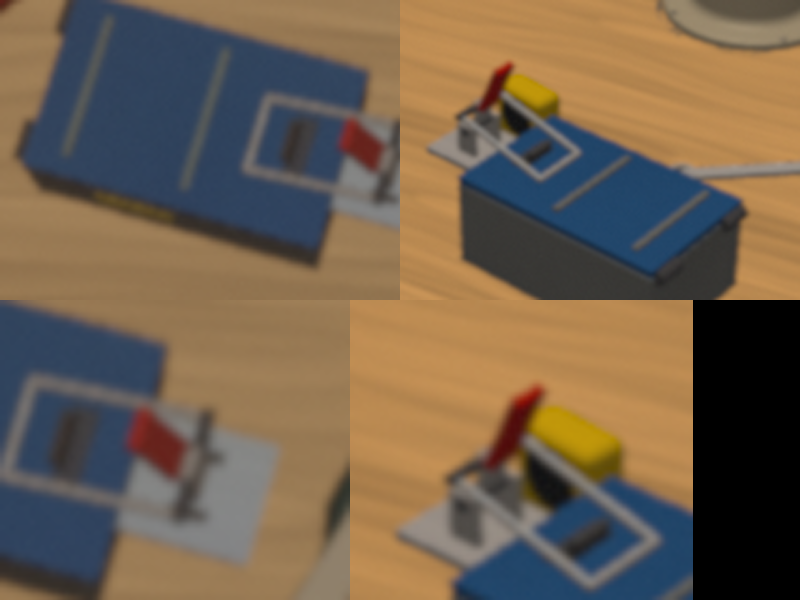

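The loop lies on the lid around the keeper (bar at (260,140), keeper at (300,145) in the upper-left panel), and the lever is at its stop. Next I come down on the lid side of the lever, inside the loop.

Run:
```python
from h import *
calc([(*frombox(-.0,-.20,.32),78.8),(*frombox(0,-.065,.32),78.8),(*frombox(0,-.065,.165),78.8)])
```

```text
from [ 0.4196 -0.1882  0.2625] 78.7
[ 79.9  88.5 -57.5  -0.1] len 132
[135.  -0.  -0.  -0.] len 135
[  0.   0. 155.  -0.] len 155
```

send_rows(
  plan=[
    [[0,0,-40,0,-1],[20,20,-57,0,-1],[40,50,-57,0,-1],[60,80,-57,0,-1],[80,89,-57,0,-1]],
  ],
)

```text
t: 34.1
eef_pos: [0.5246, -0.1261, 0.3178]
orientation: [[0.195, 0.981, -0.002], [0.981, -0.195, 0.001], [0.0, -0.002, -1.0]]
contact_force: [-0.0, -1.3, -0.5]
finger_gap: 0.0002
finger_force: 0.0
```

send_rows(
  plan=[
    [[40,0,0,0,-1],[80,0,0,0,-1],[120,0,0,0,-1],[135,0,0,0,-1],[135,0,0,0,-1]],
  ],
)

```text
t: 34.6
eef_pos: [0.5491, 0.0074, 0.3188]
orientation: [[0.192, 0.981, -0.001], [0.981, -0.192, 0.0], [-0.0, -0.001, -1.0]]
contact_force: [0.7, 0.4, -0.5]
finger_gap: 0.0003
finger_force: 0.0
```

send_rows(
  plan=[
    [[0,0,40,0,-1],[0,0,80,0,-1],[0,0,120,0,-1],[0,0,150,0,-1],[0,0,150,0,-1]],
  ],
)

```text
t: 35.1
eef_pos: [0.5462, 0.0042, 0.1642]
orientation: [[0.197, 0.98, -0.01], [0.98, -0.197, 0.0], [-0.002, -0.009, -1.0]]
contact_force: [-0.1, -0.0, -0.4]
finger_gap: -0.0002
finger_force: 0.0
```

Run:
```python
from h import *
s=robot.read_state();print(tobox(s["eef_pos"]),s["contact_force"])
```

```text
[-0.0018 -0.0665  0.1642] [-0.14900518 -0.02481693 -0.43799511]
```

send_rows(
  plan=[
    [[-14,2,0,0,-1],[-28,2,0,0,-1],[-42,2,0,0,-1],[-55,2,-3,0,-1],[-68,2,-6,0,-1]],
  ],
)

```text
t: 35.6
eef_pos: [0.537, -0.0632, 0.1765]
orientation: [[0.196, 0.981, 0.001], [0.981, -0.196, -0.0], [0.0, 0.001, -1.0]]
contact_force: [0.9, 1.6, -1.1]
finger_gap: 0.0
finger_force: 0.8
```

send_rows(
  plan=[
    [[-7,0,0,0,-1],[-14,0,0,0,-1],[-21,0,0,0,-1],[-28,0,1,0,-1],[-34,0,3,0,-1]],
  ],
)

```text
t: 36.1
eef_pos: [0.5302, -0.0955, 0.1721]
orientation: [[0.196, 0.981, -0.001], [0.981, -0.196, 0.0], [-0.0, -0.001, -1.0]]
contact_force: [-0.1, 1.4, -0.2]
finger_gap: -0.0003
finger_force: 0.6
```

Run:
```python
from h import *
s=robot.read_state();print(tobox(s["eef_pos"]),R2.T@s["contact_force"][:2],s["contact_force"])
```

```text
[ 0.0018 -0.1674  0.1721] [-0.3767212   1.34757482] [-0.10780128  1.39508267 -0.22174772]
```

send_rows(
  plan=[
    [[-6,0,3,0,-1],[-11,0,7,0,-1],[-17,0,12,0,-1],[-23,0,17,0,-1],[-28,0,23,0,-1]],
  ],
)

```text
t: 36.6
eef_pos: [0.525, -0.1229, 0.1493]
orientation: [[0.196, 0.981, 0.001], [0.981, -0.196, 0.0], [0.0, 0.001, -1.0]]
contact_force: [0.4, 2.6, 4.2]
finger_gap: -0.0
finger_force: 2.1
```

Run:
```python
from h import *
s=robot.read_state();print(tobox(s["eef_pos"]),R2.T@s["contact_force"][:2],s["contact_force"])
```

```text
[ 0.0021 -0.1952  0.1493] [-0.06499037  2.60836805] [0.44288204 2.57131545 4.17562565]
```

send_rows(
  plan=[
    [[-4,0,6,0,-1],[-7,0,12,0,-1],[-10,0,19,0,-1],[-12,0,27,0,-1],[-13,0,34,0,-1]],
  ],
)

```text
t: 37.1
eef_pos: [0.522, -0.1355, 0.1141]
orientation: [[0.196, 0.981, -0.001], [0.981, -0.196, 0.0], [-0.0, -0.001, -1.0]]
contact_force: [-0.2, 0.6, -0.3]
finger_gap: -0.0001
finger_force: 0.0
```

send_rows(
  plan=[
    [[0,0,4,0,-1],[0,0,7,0,-1],[0,0,8,0,-1],[0,0,8,0,-1],[0,0,8,0,-1]],
  ],
)

```text
t: 37.6
eef_pos: [0.5223, -0.1356, 0.1115]
orientation: [[0.196, 0.981, 0.001], [0.981, -0.196, -0.001], [-0.001, 0.001, -1.0]]
contact_force: [-17.0, 3.3, 26.6]
finger_gap: 0.0
finger_force: 13.2
```

Run:
```python
from h import *
s=robot.read_state();print(tobox(s["eef_pos"]),R2.T@s["contact_force"][:2],s["contact_force"])
```

```text
[ 0.0018 -0.2082  0.1115] [-17.35293142  -0.10573037] [-17.042984     3.26681862  26.61548947]
```

send_rows(
  plan=[
    [[0,0,-40,0,-1],[0,0,-80,0,-1],[0,0,-120,0,-1],[0,0,-160,0,-1],[0,0,-190,0,-1]],
  ],
)

```text
t: 38.1
eef_pos: [0.5226, -0.1353, 0.3001]
orientation: [[0.196, 0.981, 0.003], [0.981, -0.196, -0.001], [-0.0, 0.003, -1.0]]
contact_force: [-0.2, -0.1, 0.4]
finger_gap: -0.0
finger_force: 0.0
```

Run:
```python
from h import *
calc([(.50,.11,.30,90),(.4775,.35,.30,102),(.4775,.4035,.16,102)])
```

```text
from [ 0.5226 -0.1353  0.3001] 78.7
[ 2.361e+02 -7.020e+01  1.000e-01 -1.130e+01] len 246
[240.  -22.5  -0.  -12. ] len 241
[ 52.3  11.1 140.    0. ] len 150
```

send_rows(
  plan=[
    [[47,-14,0,-2,1],[94,-28,0,-4,1],[141,-42,0,-7,1],[188,-56,0,-11,1],[235,-70,0,-11,1]],
  ],
)

```text
t: 38.6
eef_pos: [0.4992, 0.1108, 0.2972]
orientation: [[0.003, 1.0, 0.0], [1.0, -0.003, -0.0], [-0.0, 0.0, -1.0]]
contact_force: [1.6, 0.3, -0.3]
finger_gap: 0.0723
finger_force: 0.0
```

send_rows(
  plan=[
    [[48,-4,0,-3,1],[96,-8,0,-6,1],[144,-13,0,-9,1],[192,-18,0,-12,1],[240,-22,0,-12,1]],
  ],
)

```text
t: 39.1
eef_pos: [0.4784, 0.3511, 0.2971]
orientation: [[-0.205, 0.979, 0.0], [0.979, 0.205, -0.0], [-0.0, 0.0, -1.0]]
contact_force: [0.8, -0.6, 1.2]
finger_gap: 0.0852
finger_force: 0.0
```

Run:
```python
from latch import *
cs=[snap("top"),snap("scene")]
for x in lever_fit(cs): print(x)
calc([(.4775,.4035,.16,102),(.4775,.4035,.087,102)])
```

```text
(np.float64(0.6702641105578149), np.float64(0.0), [np.float64(0.6856197352587244), np.float64(0.6549084858569052)])
(np.float64(0.6580370877454396), np.float64(0.02), [np.float64(0.6793870192307693), np.float64(0.63668715626011)])
(np.float64(0.650727769139317), np.float64(0.04), [np.float64(0.6713141501038268), np.float64(0.6301413881748072)])
from [0.4773 0.3538 0.2953] 102.1
[4.850e+01 1.060e+01 1.353e+02 1.000e-01] len 144
[ 0.  0. 73.  0.] len 73
```

Lever is down (fit 0.0). Now the isolator back ON.

send_rows(
  plan=[
    [[25,5,30,0,1],[48,10,60,0,1],[48,10,100,0,1],[48,10,135,0,1],[48,10,135,0,1]],
  ],
)

```text
t: 39.7
eef_pos: [0.4769, 0.3959, 0.1557]
orientation: [[-0.203, 0.979, -0.009], [0.979, 0.203, -0.007], [-0.005, -0.01, -1.0]]
contact_force: [0.3, -0.1, -0.7]
finger_gap: 0.0854
finger_force: 0.0
```

Run:
```python
from h import *
calc([(.4775,.4035,.087,102)])
```

```text
from [0.4769 0.3959 0.1557] 101.7
[ 7.3  2.1 68.7 -0.3] len 69
```

send_rows(
  plan=[
    [[5,1,20,0,1],[5,1,45,0,1],[5,1,65,0,1],[5,1,71,0,1],[5,1,71,0,1]],
  ],
)

```text
t: 40.2
eef_pos: [0.4794, 0.4029, 0.0923]
orientation: [[-0.202, 0.979, 0.0], [0.979, 0.202, 0.0], [0.0, 0.0, -1.0]]
contact_force: [0.9, -0.4, 0.7]
finger_gap: 0.0854
finger_force: 0.0
```

send_rows(
  plan=[
    [[0,0,0,0,-1],[0,0,0,0,-1],[0,0,0,0,-1],[0,0,0,0,-1],[0,0,0,0,-1]],
  ],
  grip_force=40,
)

```text
t: 40.7
eef_pos: [0.4776, 0.4028, 0.0922]
orientation: [[-0.203, 0.979, -0.004], [0.979, 0.203, -0.001], [-0.001, -0.004, -1.0]]
contact_force: [-1.7, -0.5, -1.7]
finger_gap: 0.0173
finger_force: 40.4
```

send_rows(
  plan=[
    [[0,0,0,8,-1],[0,0,0,16,-1],[0,0,0,24,-1],[0,0,0,32,-1],[0,0,0,40,-1]],
  ],
)

```text
t: 41.2
eef_pos: [0.4755, 0.4031, 0.0921]
orientation: [[0.477, 0.879, -0.008], [0.879, -0.477, -0.002], [-0.006, -0.006, -1.0]]
contact_force: [-21.0, -6.0, 12.3]
finger_gap: 0.0166
finger_force: 42.3
```

send_rows(
  plan=[
    [[0,0,0,8,-1],[0,0,0,16,-1],[0,0,0,24,-1],[0,0,0,32,-1],[0,0,0,40,-1]],
  ],
)

```text
t: 41.7
eef_pos: [0.474, 0.4048, 0.0921]
orientation: [[0.93, 0.367, -0.01], [0.367, -0.93, 0.001], [-0.009, -0.004, -1.0]]
contact_force: [-25.1, 1.8, 13.1]
finger_gap: 0.0176
finger_force: 42.2
```

send_rows(
  plan=[
    [[0,0,0,5,-1],[0,0,0,10,-1],[0,0,0,10,-1],[0,0,0,10,-1],[0,0,0,10,-1]],
  ],
)

```text
t: 42.2
eef_pos: [0.4738, 0.4053, 0.0921]
orientation: [[0.978, 0.207, -0.01], [0.207, -0.978, 0.001], [-0.01, -0.003, -1.0]]
contact_force: [-24.5, 2.6, 11.4]
finger_gap: 0.017
finger_force: 42.2
```

send_rows(
  plan=[
    [[0,0,0,0,1],[0,0,0,0,1],[0,0,0,0,1],[0,0,-30,0,1],[0,0,-60,0,1]],
  ],
)

```text
t: 42.7
eef_pos: [0.4789, 0.4023, 0.1509]
orientation: [[0.979, 0.202, -0.002], [0.202, -0.979, -0.002], [-0.002, 0.001, -1.0]]
contact_force: [-0.9, -0.4, 0.5]
finger_gap: 0.0849
finger_force: 0.0
```

send_rows(
  plan=[
    [[0,0,-40,0,1],[0,0,-80,0,1],[-40,0,-120,0,1],[-80,0,-150,0,1],[-120,0,-150,0,1]],
  ],
)

```text
t: 43.2
eef_pos: [0.3618, 0.3787, 0.306]
orientation: [[0.98, 0.201, 0.006], [0.201, -0.98, 0.005], [0.007, -0.004, -1.0]]
contact_force: [-1.0, 0.1, 0.7]
finger_gap: 0.0851
finger_force: 0.0
```

Run:
```python
from latch import *
cs=[snap("top"),snap("scene")]
c=cs[1]
im=c["image"].astype(int);m=((im[...,0]>90)&(im[...,0]>2*im[...,1])&(im[...,0]>2*im[...,2])).astype(np.uint8)
m2=np.zeros_like(m);m2[240:310,460:540]=m[240:310,460:540]
best=[]
for a in np.arange(0,180,4):
    t=np.radians(a);u=np.array([np.cos(t),np.sin(t)]);v=np.array([-u[1],u[0]])
    P=[proj(c,[*(np.array([.477,.4035])+s*.039*u+w*.009*v),z]) for s in(-1,1) for w in(-1,1) for z in(.08,.108)]
    M=np.zeros_like(m);cv2.fillConvexPoly(M,cv2.convexHull(np.float32(P)).astype(np.int32),1)
    Q=[proj(c,[.477+.026*np.cos(k),.4035+.026*np.sin(k),z]) for k in np.arange(0,6.3,.3) for z in(.072,.08)]
    cv2.fillConvexPoly(M,cv2.convexHull(np.float32(Q)).astype(np.int32),1)
    best.append(((M&m2).sum()/(M|m2).sum(),a))
print("handle yaw",sorted(best)[-4:])
print(lever_fit(cs)[0])
# loop bar, white tops
print(robot.read_state()["t"],robot.read_state()["contact_force"])
```

```text
handle yaw [(np.float64(0.4), np.int64(12)), (np.float64(0.4044943820224719), np.int64(0)), (np.float64(0.41296060991105465), np.int64(8)), (np.float64(0.4137055837563452), np.int64(4))]
(np.float64(0.6676018809405103), np.float64(0.0), [np.float64(0.6856197352587244), np.float64(0.6495840266222962)])
43.3 [-0.11095193  0.90108716 -0.68826252]
```

```bash
python3 -c "
from cell import robot
print(robot.job_done())"
```

```text
the job is handed in; nothing more can be done
None
```

The job is handed in at about 43 s: isolator off first, the two contactors found stood in bays 0 and 1, lid shut, loop over the keeper, lever down over centre, then isolator back on; I did not view a last picture, so the end state rests on force readings and image fits (the handle fit was loose, 4–12°, with ON at about 12°).

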